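# Empty the drained milling balls from the hanging scoop into the sample jar

## Task

Lift the steel scoop with the four ceramic balls off its hook, keeping the balls in it, and tip all four through the funnel into the narrow jar. Then stand the empty scoop upright in the shallow wash tray, setting it down gently, and let go. Do not knock against the jar or funnel, and do not shift or knock over anything else on the bench.

Things in the scene. Friction and masses are not known exactly. Their poses are not given: they have to be found in the camera images.
- stand: fixed drain stand. Origin on the table right under the hook's seat; x points from the seat back to the post, z up. Base plate 170 x 110 x 12 mm, x=-55 to +115. Round post 14 mm thick at x=+85, 357 tall, carries a flat J-hook and, above it, a level boom. Only this post, hook and boom stand above the base; the -x side is open.
- hook_seat (a point): middle of the hook's upper face (stand 0,0,175 mm), where the scoop's crossbar rests. The hook is level, 26 mm wide in y, 6 mm thick, and runs from the post to x=-27; collar on the post 28 mm wide, z=157 to 187
- hook_tip (a point): top of the hook's turned-up tip (stand -25,0,189 mm): 5 mm thick, 26 wide, 14 mm above the seat. To unhook: lift the scoop more than 14 mm (room for 40), then draw it along stand -x by more than 40 mm
- boom_end (a point): free end of the round boom, on its axis (stand -10,0,337 mm); boom 14 mm thick, from here along +x to the post, underside at z=330, right above the scoop's grip: a gripper coming straight down on the grip hits it. Come in tilted about 40 degrees, from the open -x side and above
- scoop: loose steel scoop, 0.16 to 0.3 kg, hanging on the hook, four balls in it. Origin: underside of its flat floor, under the grip; z up, x towards its pouring lip, at the start towards the post (axes agree with the stand's within 4 degrees). Floor x=-38 to +38, 56 mm in y, 3 thick; back wall at x=-38 and side walls (x to +66) 30 mm tall
- scoop_bar (a point): middle of the underside of the scoop's level flat crossbar (scoop 0,0,85 mm), 60 mm in y, 18 in x, 7 thick. Two straps, x=-8 to +8, at y=+-28.5, join its ends to the side walls; the hook passes between them under the bar
- scoop_grip (a point): point to grip (scoop 0,0,125 mm) in the black flat-sided grip block on the crossbar: 14 mm in y, 26 in x, z=92 to 147 in the scoop frame. Grip it across y
- scoop_lip (a point): middle of the pouring lip's edge (scoop 68,0,20 mm). The lip rises at 30 degrees from the floor's +x end, so balls roll out over it once the scoop is pitched lip-down by more than about 30 degrees; 55 to 60 empties it
- ball0_center (a point): centre of a white ceramic milling ball, 16 mm across, 12 g, loose in the scoop
- ball1_center (a point): centre of a white ceramic milling ball, 16 mm across, 12 g, loose in the scoop
- ball2_center (a point): centre of a white ceramic milling ball, 16 mm across, 12 g, loose in the scoop
- ball3_center (a point): centre of a white ceramic milling ball, 16 mm across, 12 g, loose in the scoop
- jar: narrow glass jar, 50 mm wide, 82 mm tall, wall 5 mm, standing fast on a 90 mm square rubber foot plate 5 mm thick, with a wide steel funnel fixed on its neck. It does not move. Origin: centre of its underside, z up. Jar and neck are 40 mm wide inside; the funnel widens from there (z=82) to a mouth 120 mm wide inside, 130 outside, at z=127. Jar floor inside at z=5.
- funnel_mouth (a point): centre of the funnel's mouth, at the level of its rim, 127 mm above the table
- tray: fixed shallow aluminium wash tray, 150 mm (x) x 130 mm (y) outside, walls 4 mm thick and 16 mm tall, floor 4 mm thick. Origin: centre of its underside.
- mixing_cup: bystander: steel mixing cup turned upside down, 84 wide, 115 tall, at the back (mm)
- amber_bottle: bystander: amber glass bottle, 60 wide, 130 tall, at the back (mm)
- small_jar: bystander: small closed glass jar, 52 wide, 65 tall, near the robot (mm)
- tin: bystander: small grey tin with a flat lid, 56 wide, 60 tall, near the robot (mm)
- stopper: bystander: black rubber stopper, 34 wide, 35 tall, among the task's things (mm)
- weight: bystander: brass cylinder weight, 32 wide, 45 tall, among the task's things (mm)
Mind the look-alikes: they are no part of the job. Leave any red look-alike of the scoop alone. What is shaped like the jar but blue is not meant.

How it is judged:
By the outcome, as a careful person would: the job done as asked, in the order asked, and still so for the second after the job is handed in, with the robot touching nothing.
It also fails if it takes over 72 s, if anything falls off the work surface, if the arm or the gripper's body presses on something with over 40 N, if the wrist force passes 120 N, or if a joint passes its speed limit or range.

## Robot

A 6-joint arm with a two-finger parallel gripper is mounted at the origin on the work surface. World frame = base frame: x ahead of the robot, y to its left, z up, the work surface at z = 0. Lengths are in m, angles in degrees, forces in N, time in s.
With the tool pointing down it reaches from about 0.3 to 0.75 m from the base axis. Payload 8.5 kg.
Tool frame: the origin (TCP) lies between the finger pads; the fingertips stand 17 mm ahead of it and the grasp point (between the pads) lies 2 mm behind it; z points along the fingers, y is the direction in which the jaws open and shut (so a half turn about z gives the same grasp; the last joint's range is limited). The gripper opens to 85 mm and grips with 20 to 120 N. Pads are 22 mm wide; open, the fingers measure 114 mm over their backs; the gripper's body (76 mm by 85 mm) begins 54 mm behind the grasp point. The pads swing forward as they close: fully open they stand 13 mm farther back than shut.
Start: joints at [54.987, 21.807, 74.336, -0, 83.858, -12.336], TCP at [0.212, 0.507, 0.248] pointing down, gripper open.
Joint ranges: [-178.18, 178.18], [-50.72, 133.34], [12.68, 142.11], [-81.47, 261.47], [9.98, 163.14], [-165.26, 165.26]. Speed limits (degrees/s): [136.94, 136.94, 180, 180, 180, 180].

## Interface

Orientations are given as a 3x3 rotation matrix whose columns are the frame's x, y, z axes.
In Python, from rig import readout, eyes, env gives the robot as it stands.
- The arm moves only by the tool arm_command, never from a script. Its argument "rows" is text: rows parted by semicolons, each of 7 numbers parted by spaces: the closure, from 0 (fully open) to 1 (shut), then the shift along the tool's x, y, z in mm, then the turn, a rotation vector about the tool's x, y, z in degrees. In form: grip dx dy dz rx ry rz; .... A call has 1 to 5 rows; each row shifts and turns the commanded pose from where the row before left it, along the tool's axes as they then stand; what a row does not reach is not made up. A row lasts 1/12 s, in which the tool goes at most 41.7 mm and 7.16 degrees, less where a joint would pass 70% of its speed; a pose out of reach is approached as far as the arm can. A call with a gripper value outside its range is refused whole. The fingers move at their own pace and stop on an object; "squeeze" is the grip in N (left out, the last holds). Time passes only in rows, so rows that do not move let the fingers close. It gives the time, the measured TCP pose, the force and the opening at its end, in the units of the state.
- readout.observe(): the state, without advancing time (a new reading comes with each control period).
- eyes.get_image(name): name is "side" or "top" or "wrist"; returns the picture (384x512x3 uint8, red, green, blue); there is no depth.
- eyes.camera_model(name): a dict with "mtx" (3x3 intrinsics, pixels), "view" (4x4, takes a point from world to camera coordinates). Camera axes: x right, y up, looking along -z (the intrinsics and any distortion apply to the point x, -y, -z); pixel columns grow to the right and rows downward; lengths in m; the calibration is good to about 2 mm. A picture is of the moment at which its call begins: read the wrist's pose just before it. camera_model takes no time and is no camera call; for the wrist camera it gives the pose at the moment of the call.
- env.close_job(): hands the job in, once; it reports no verdict.
The state is a dict: "time_s": time; "q": joint angles; "qvel": joint speeds; "joint_efforts": joint torques, N m; "position": TCP position; "tool_rot": TCP orientation; "ft_force": force on the tool from outside, world axes, zero at the start; "wrist_torque": the same for the moment, N m; "grip_width": finger opening in m.
Only numpy, scipy, OpenCV 4.12 (cv2) and the standard library are available. Lean on these libraries where they do the work, as an engineer would, in place of code of your own. Each camera call takes 0.05 s, during which the arm holds its last target. There are 200 camera calls.

## Working session

There is one attempt and no reset: what is moved stays moved. The work goes in short steps, Python scripts to look and compute and a tool call to move; the robot and the scene stay as the last step left them, time stands still between calls to the robot, and variables do not carry over. Pictures are saved under pics/ and viewed, about 8 in all and at most 12, crops included, and the job is handed in when it is done.

Besides the shell and the picture viewer there is one more tool, called after "Emit:" as name(argument=value, ...) on one line, values as JSON. arm_command: Moves the arm, as the interface text tells. Its arguments: {"type":"object","properties":{"rows":{"type":"string"},"squeeze":{"type":"number"}},"required":["rows"]}

```bash
ls; mkdir -p pics; python3 - <<'E'
from rig import readout, eyes
import cv2, numpy as np
s=readout.observe(); print(s)
for n in ("side","top"):
    im=eyes.get_image(n); cv2.imwrite(f"pics/{n}0.png",im[:,:,::-1])
    m=eyes.camera_model(n); print(n,{k:np.round(v,4).tolist() if not isinstance(v,str) else v for k,v in m.items()})
a=cv2.imread("pics/side0.png");b=cv2.imread("pics/top0.png")
E
```

```text
pics
{'time_s': 0.0, 'q': array([ 5.49866145e+01,  2.18395402e+01,  7.43864206e+01, -2.83405907e-03,
        8.38575524e+01, -1.23355811e+01]), 'qvel': array([-0.05981106,  0.07792134,  0.03782915, -0.05789397, -0.13493535,
       -0.10908427]), 'joint_efforts': array([-3.66182267e-04, -4.48459518e+01, -2.31275493e+01, -2.98829718e-04,
        4.81371870e-03,  1.21512221e-05]), 'position': array([0.21189747, 0.50723658, 0.24771554]), 'tool_rot': array([[-9.22689464e-01,  3.85543148e-01, -7.96033295e-04],
       [ 3.85543879e-01,  9.22688693e-01, -1.22200185e-03],
       [ 2.63356481e-04, -1.43443400e-03, -9.99998937e-01]]), 'ft_force': array([-0.23318346, -0.0731502 ,  0.32638755]), 'wrist_torque': array([-0.00756753,  0.01750477,  0.03565062]), 'grip_width': 0.08557558994132997}
side {'mtx': [[378.0706, 0.0, 251.4504], [0.0, 378.0706, 191.2626], [0.0, 0.0, 1.0]], 'view': [[0.879, -0.4768, 0.0095, -0.4405], [0.3234, 0.6105, 0.723, -0.3982], [-0.3505, -0.6324, 0.6908, -1.1371], [0.0, 0.0, 0.0, 1.0]]}
top {'mtx': [[482.5427, 0.0, 256.8461], [0.0, 482.5427, 182.1893], [0.0, 0.0, 1.0]], 'view': [[0.0376, -0.9993, 0.0004, 0.0796], [0.9765, 0.0369, 0.2122, -0.5902], [-0.2121, -0.0076, 0.9772, -1.6652], [0.0, 0.0, 0.0, 1.0]]}
```

View pics/side0.png

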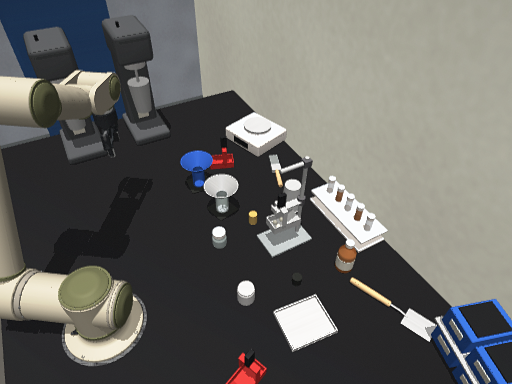

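View pics/top0.png

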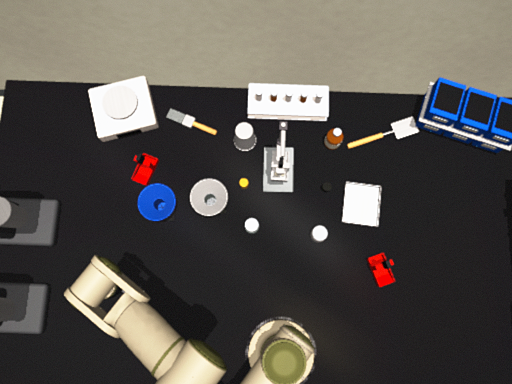

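Side view: the clear/steel funnel jar is at (221,190) and the blue look-alike at (197,165). The stand with the steel scoop is at (285,225), and red scoops are at (225,158) and (247,368). The white tray is at (305,322), the weight at (253,217) and the stopper at (297,279). In the top view, the jar is at (209,197), stand at (280,165), tray at (362,204), and red scoops at (145,168) and (381,270). The steel scoop and the clear jar fit the description. Next, enlarged crops.

```bash
python3 - <<'E'
import cv2
a=cv2.imread("pics/side0.png");b=cv2.imread("pics/top0.png")
cv2.imwrite("pics/sc.png",cv2.resize(a[145:255,190:330],None,fx=5.5,fy=5.5,interpolation=cv2.INTER_CUBIC)) 
cv2.imwrite("pics/tc.png",cv2.resize(b[115:235,185:390],None,fx=3.9,fy=3.9,interpolation=cv2.INTER_CUBIC))
E
```

```text
(no output)
```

View pics/sc.png

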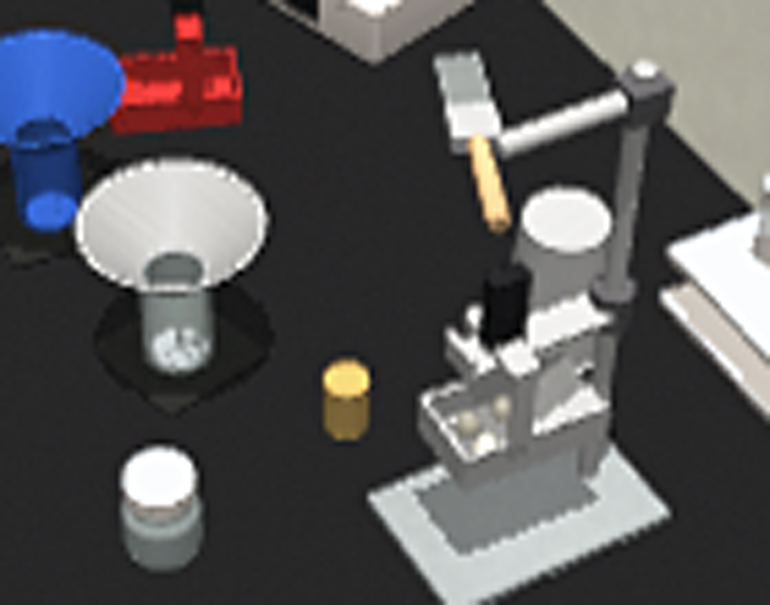

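View pics/tc.png

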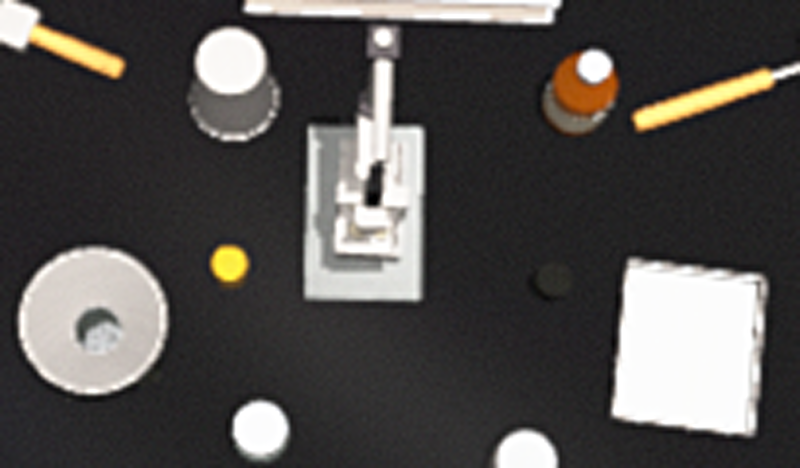

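Crops confirm it: the steel scoop, with pale balls visible and a black grip at side-crop (507,300), hangs on the stand. The steel funnel on the clear jar is at side-crop (172,226) and top-crop (93,320), next to the blue one. Tray corners in the top crop are (628,258), (767,275), (755,436) and (611,420).

```bash
cat > h.py <<'E'
from rig import readout, eyes, env
import cv2, numpy as np
from scipy.spatial.transform import Rotation as R
def proj(n,P,m=None):
    m=m or eyes.camera_model(n); V=np.array(m["view"]); c=V[:3,:3]@np.asarray(P,float)+V[:3,3]; c=c*[1,-1,-1]
    p=np.array(m["mtx"])@c; return p[:2]/p[2]
def ray(n,uv):
    m=eyes.camera_model(n);V=np.array(m["view"]); d=np.linalg.inv(m["mtx"])@[*uv,1]
    return -V[:3,:3].T@V[:3,3], V[:3,:3].T@(d*[1,-1,-1])
def onz(n,uv,z):
    o,d=ray(n,uv); return o+d*(z-o[2])/d[2]
def tri(*nu):
    A=np.zeros((3,3));b=np.zeros(3)
    for n,uv in nu:
        o,d=ray(n,uv);d=d/np.linalg.norm(d);M=np.eye(3)-np.outer(d,d);A+=M;b+=M@o
    return np.linalg.solve(A,b)
E
python3 - <<'E'
from h import *
np.set_printoptions(precision=4,suppress=True)
S=lambda u,v:("side",(190-.4+u/5.5,145-.4+v/5.5)); T=lambda u,v:("top",(185-.4+u/3.9,115-.4+v/3.9))
print("funnel",onz(*T(93,320),.127),onz(*S(172,224),.127),tri(T(93,320),S(172,224)))
for c in [(307,125),(424,125),(423,300),(304,299)]: print("base",onz(*T(*c),.012))
for c in [(370,495),(452,603),(670,513)]: print("baseS",onz(*S(*c),.012))
print("post",tri(T(383,38),S(645,70)),onz(*T(383,38),.357),onz(*S(645,70),.357))
print("griptop",onz(*S(507,273),.237),onz(*T(374,190),.237))
for c in [(628,258),(767,275),(755,436),(611,420)]: print("tray",onz(*T(*c),.016))
for c in [(230,263)]: print("weight",onz(*T(*c),.045))
for n,c,z in [("smalljar",(260,428),.065),("tin",(526,458),.06),("stopper",(554,280),.035),("cup",(231,62),.115),("bottle",(594,66),.13)]: print(n,onz(*T(*c),z))
E
```

```text
funnel [0.5161 0.265  0.127 ] [0.515 0.265 0.127] [0.5156 0.2652 0.1268]
base [0.7351 0.0831 0.012 ]
base [ 0.7394 -0.0294  0.012 ]
base [ 0.5678 -0.0321  0.012 ]
base [0.5646 0.08   0.012 ]
baseS [0.5665 0.0793 0.012 ]
baseS [ 0.5694 -0.0222  0.012 ]
baseS [ 0.7335 -0.0269  0.012 ]
post [0.7057 0.0276 0.3556] [0.7057 0.0275 0.357 ] [0.704  0.0262 0.357 ]
griptop [0.623 0.026 0.237] [0.6145 0.0262 0.237 ]
tray [ 0.6148 -0.2246  0.016 ]
tray [ 0.6033 -0.3555  0.016 ]
tray [ 0.4503 -0.3418  0.016 ]
tray [ 0.4602 -0.2086  0.016 ]
weight [0.5895 0.15   0.045 ]
smalljar [0.4343 0.1157 0.065 ]
tin [ 0.4168 -0.1246  0.06  ]
stopper [ 0.5869 -0.1522  0.035 ]
cup [0.7617 0.1547 0.115 ]
bottle [ 0.7654 -0.1736  0.13  ]
```

```bash
cat >> h.py <<'E'
def rot(yaw,tilt):  # tool z leans tilt deg from down toward heading yaw; tool y = left of the heading
    return R.from_euler("ZY",[yaw,180-tilt],degrees=True).as_matrix()
def plan(p,Rm,p0=None,R0=None,n=None,mm=40,deg=7):
    if p0 is None: s=readout.observe(); p0,R0=s["position"],s["tool_rot"]
    w=R.from_matrix(R0.T@Rm).as_rotvec(degrees=True); d=R0.T@(np.asarray(p)-p0)*1000
    n=n or int(np.ceil(max(np.linalg.norm(d)/mm,np.linalg.norm(w)/deg,1)))
    A=sum(R.from_rotvec(w/n*k,degrees=True).as_matrix() for k in range(n)); r=np.linalg.solve(A,d)
    print(n,"rows of",np.round(r,2),np.round(w/n,3)," straight",np.round(d,1))
    return r,w/n,n
E
python3 - <<'E'
from h import *
G=np.array([.621,.0255,.215]); M=rot(1,45); print(M)
plan(G-.13*M[:,2]+.002*M[:,2],M)
E
```

```text
[[-7.06999085e-01 -1.74524064e-02  7.06999085e-01]
 [-1.23407149e-02  9.99847695e-01  1.23407149e-02]
 [-7.07106781e-01  8.67361738e-19 -7.07106781e-01]]
15 rows of [-28.01 -27.22   5.72] [-0.624 -2.958 -1.494]  straight [-480.3 -323.2  -57.4]
```

Emit:
arm_command(rows="0 -28 -27.2 3 -0.62 -2.96 -1.5;0 -28 -27.2 5.7 -0.62 -2.96 -1.5;0 -28 -27.2 5.7 -0.62 -2.96 -1.5;0 -28 -27.2 5.7 -0.62 -2.96 -1.5;0 -28 -27.2 5.7 -0.62 -2.96 -1.5")

```text
time_s: 0.52
position: [0.3, 0.3303, 0.2344]
tool_rot: [[-0.932, 0.254, 0.26], [0.254, 0.967, -0.033], [-0.26, 0.035, -0.965]]
ft_force: [1.4, 0.7, -0.0]
grip_width: 0.0854
```

Emit:
arm_command(rows="0 -28 -27.2 5.7 -0.62 -2.96 -1.5;0 -28 -27.2 5.7 -0.62 -2.96 -1.5;0 -28 -27.2 5.7 -0.62 -2.96 -1.5;0 -28 -27.2 5.7 -0.62 -2.96 -1.5;0 -28 -27.2 5.7 -0.62 -2.96 -1.5")

```text
time_s: 0.93
position: [0.4103, 0.1681, 0.2531]
tool_rot: [[-0.856, 0.116, 0.504], [0.118, 0.993, -0.029], [-0.503, 0.035, -0.863]]
ft_force: [0.4, 0.3, -0.6]
grip_width: 0.0854
```

Emit:
arm_command(rows="0 -28 -27.2 5.7 -0.62 -2.96 -1.5;0 -28 -27.2 5.7 -0.62 -2.96 -1.5;0 -28 -27.2 5.7 -0.62 -2.96 -1.5;0 -28 -27.2 5.7 -0.62 -2.96 -1.5;0 0 0 0 0 0 0")

```text
time_s: 1.35
position: [0.5048, 0.0534, 0.2937]
tool_rot: [[-0.745, 0.015, 0.666], [0.017, 1.0, -0.003], [-0.666, 0.01, -0.746]]
ft_force: [0.4, -0.4, 0.1]
grip_width: 0.0851
```

```bash
python3 - <<'E'
from h import *
im=eyes.get_image("wrist"); m=eyes.camera_model("wrist"); cv2.imwrite("pics/w1.png",im[:,:,::-1])
np.savez("w1.npz",mtx=m["mtx"],view=m["view"]); 
for P in ([.621,.0255,.237],[.621,.0255,.215],[.611,.0255,.337],[.596,.0255,.189]): print(proj("wrist",P))
G=np.array([.621,.0255,.215]); M=rot(1,45)
plan(G-.128*M[:,2],M)
E
```

```text
[229.10421834 241.79187348]
[229.92045048 221.48810897]
[222.84251244 359.62714329]
[228.32661225 187.41335547]
2 rows of [-14.82 -15.46   4.41] [-0.41  -1.734 -0.954]  straight [-30.  -30.6   8.5]
```

View pics/w1.png

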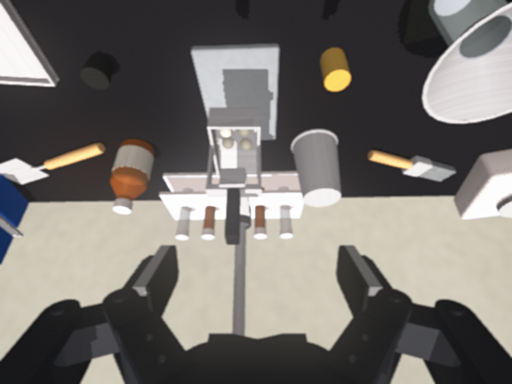

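Wrist view: the grip is the dark block at about (233,190–243), with four pale balls in the pan at (237,138). I'll zoom in on it.

```bash
python3 - <<'E'
import cv2
a=cv2.imread("pics/w1.png")
cv2.imwrite("pics/w1c.png",cv2.resize(a[95:255,180:300],None,fx=3.75,fy=3.75,interpolation=cv2.INTER_CUBIC))
E
```

```text
(no output)
```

View pics/w1c.png

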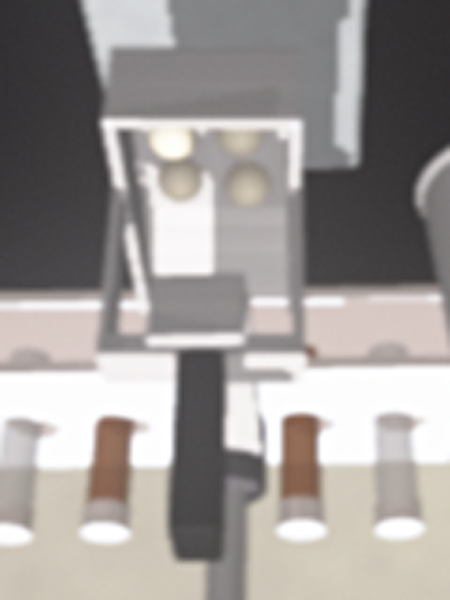

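```bash
python3 - <<'E'
from h import *
from scipy.optimize import least_squares
d=np.load("w1.npz"); m=dict(mtx=d["mtx"],view=d["view"])
obs=[((-38,-1,30),(101,120)),((-38,1,30),(303,120)),((-13,-7,92),(176,352)),((-13,7,92),(223,352)),((-13,-7,147),(172,527)),((-13,7,147),(222,527)),((13,-7,147),(180,558)),((13,7,147),(222,558))]
def res(v):
    x,y,z,yaw,hw=v; out=[]
    for P,(u,w) in obs:
        P=np.array(P,float); 
        if abs(P[1])==1: P[1]*=hw
        P=R.from_euler("z",yaw,degrees=True).apply(P/1000)+[x,y,z]
        out+=list(proj("wrist",P,m)-[179.6+u/3.75,94.6+w/3.75])
    return np.array(out+[(z-.09)/.002, (hw-29)/1])
s=least_squares(res,[.621,.0255,.09,1,29]); print(s.x.round(4),s.fun.round(1))
E
```

```text
[ 6.24400e-01  2.84000e-02  8.71000e-02 -1.63750e+00  2.94281e+01] [ 0.3  0.6 -0.1  0.5  0.2 -1.5  0.8 -1.6 -1.1  0.3 -0.   0.2 -1.   1.2
  1.1  1.1 -1.5  0.4]
```

```bash
python3 - <<'E'
from h import *
G=np.array([.6225,.027,.2155]); M=rot(-1.6,45)
P=G-.088*M[:,2]; plan(P,M,mm=25)
plan(G+.002*M[:,2],M,P,M,n=5)
E
```

```text
3 rows of [-10.93  -8.47  16.61] [ 0.321 -1.162 -0.005]  straight [-33.8 -25.7  49. ]
5 rows of [-0.  0. 18.] [0. 0. 0.]  straight [-0.  0. 90.]
```

Emit:
arm_command(rows="0 -10.9 -8.5 16.6 0.32 -1.16 0;0 -10.9 -8.5 16.6 0.32 -1.16 0;0 -10.9 -8.5 16.6 0.32 -1.16 0;0 0 0 0 0 0 0;0 0 0 0 0 0 0")

```text
time_s: 1.82
position: [0.5588, 0.0324, 0.2763]
tool_rot: [[-0.71, 0.023, 0.704], [0.018, 1.0, -0.015], [-0.704, 0.001, -0.71]]
ft_force: [-1.2, 1.0, 0.5]
grip_width: 0.0851
```

```bash
python3 - <<'E'
from h import *
G=np.array([.6225,.027,.2155]); M=rot(-1.6,45)
plan(G+.002*M[:,2],M,n=7); s=readout.observe(); print(s["position"],s["q"].round(1))
E
```

```text
7 rows of [-0.34 -0.54 12.87] [ 0.036 -0.032  0.019]  straight [-2.5 -4.  90.1]
[0.55875328 0.03235404 0.27625939] [ -12.2    8.2  101.3   17.    27.2 -112.9]
```

Emit:
arm_command(rows="0 -0.5 -0.8 13 0 0 0;0 -0.5 -0.8 13 0 0 0;0 -0.5 -0.8 13 0 0 0;0 -0.5 -0.8 13 0 0 0;0 -0.5 -0.8 13 0 0 0")

```text
time_s: 2.23
position: [0.6062, 0.0277, 0.2331]
tool_rot: [[-0.708, 0.022, 0.706], [0.017, 1.0, -0.015], [-0.706, 0.001, -0.708]]
ft_force: [0.1, -0.5, -0.4]
grip_width: 0.086
```

Emit:
arm_command(rows="0 0 0 13 0 0 0;0 0 0 12 0 0 0;0 0 0 0 0 0 0;0 0 0 0 0 0 0")

```text
time_s: 2.57
position: [0.6241, 0.0267, 0.2153]
tool_rot: [[-0.708, 0.023, 0.706], [0.017, 1.0, -0.016], [-0.706, 0.001, -0.708]]
ft_force: [-0.3, -0.7, -0.7]
grip_width: 0.0854
```

```bash
python3 - <<'E'
from h import *
G=np.array([.6225,.027,.2155]); M=rot(-1.6,45)
plan(G+.002*M[:,2],M,n=1); s=readout.observe(); print(s["position"],s["q"].round(1),s["ft_force"])
E
```

```text
1 rows of [1.   0.22 0.79] [ 0.238 -0.105  0.18 ]  straight [1.  0.2 0.8]
[0.62405959 0.02673442 0.21534451] [ -11.1   19.    98.2   21.2   19.5 -117. ] [-0.27659235 -0.73074804 -0.66145007]
```

Emit:
arm_command(rows="0.3 0 0 0 0 0 0;0.5 0 0 0 0 0 0;0.65 0 0 0 0 0 0;0.75 0 0 0 0 0 0;0.8 0 0 0 0 0 0", squeeze=30)

```text
time_s: 2.98
position: [0.6244, 0.026, 0.2159]
tool_rot: [[-0.707, 0.024, 0.707], [0.017, 1.0, -0.017], [-0.707, 0.0, -0.707]]
ft_force: [0.6, -0.2, -0.0]
grip_width: 0.0251
```

Emit:
arm_command(rows="0.85 0 0 0 0 0 0;0.9 0 0 0 0 0 0;1 0 0 0 0 0 0;1 0 0 0 0 0 0;1 0 0 0 0 0 0")

```text
time_s: 3.4
position: [0.6245, 0.026, 0.2157]
tool_rot: [[-0.707, 0.024, 0.707], [0.017, 1.0, -0.017], [-0.707, 0.0, -0.707]]
ft_force: [-2.3, -0.2, 3.0]
grip_width: 0.0139
```

Emit:
arm_command(rows="1 0 0 0 0 0 0;1 0 0 0 0 0 0;1 0 0 0 0 0 0;1 0 0 0 0 0 0", squeeze=90)

```text
time_s: 3.73
position: [0.6246, 0.026, 0.2158]
tool_rot: [[-0.707, 0.024, 0.707], [0.017, 1.0, -0.017], [-0.707, 0.0, -0.707]]
ft_force: [-2.6, 0.8, 4.8]
grip_width: 0.0129
```

Emit:
arm_command(rows="1 -1.4 0 -1.4 0 0 0;1 -2.8 0 -2.8 0 0 0;1 -4.2 0 -4.2 0 0 0;1 -4.2 0 -4.2 0 0 0;1 -3.5 0 -3.5 0 0 0")

```text
time_s: 4.15
position: [0.6246, 0.026, 0.239]
tool_rot: [[-0.707, 0.024, 0.706], [0.017, 1.0, -0.017], [-0.707, 0.0, -0.708]]
ft_force: [-0.8, 0.0, -1.9]
grip_width: 0.0127
```

Emit:
arm_command(rows="1 -1.2 0 -1.2 0 0 0;1 0 0 0 0 0 0;1 0 0 0 0 0 0")

```text
time_s: 4.4
position: [0.6244, 0.026, 0.24]
tool_rot: [[-0.708, 0.024, 0.706], [0.017, 1.0, -0.016], [-0.706, 0.0, -0.708]]
ft_force: [-0.2, 0.1, -2.7]
grip_width: 0.0131
```

```bash
python3 - <<'E'
from h import *
s=readout.observe(); print(s["position"],s["q"].round(1),s["ft_force"],s["wrist_torque"],s["grip_width"])
a=eyes.get_image("side")[150:240,240:330,::-1]; b=eyes.get_image("wrist")[:,:,::-1][95:255,180:300]
a=cv2.resize(a,(400,400),interpolation=cv2.INTER_CUBIC); b=cv2.resize(b,(300,400),interpolation=cv2.INTER_CUBIC)
cv2.imwrite("pics/lift.png",np.hstack([a,b]))
E
```

```text
[0.62441895 0.02601861 0.23999041] [ -11.2   17.2   96.1   17.8   23.2 -113.4] [-0.21200162  0.07972751 -2.65769582] [0.05447005 0.56797589 0.02008006] 0.013079130823914006
```

View pics/lift.png

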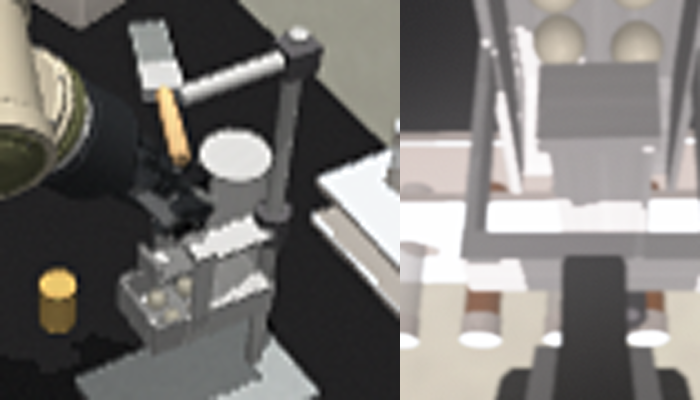

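The scoop is 24 mm up, clear of the tip, with balls inside; about 2.7 N is carried. Next I draw it out along -x.

Emit:
arm_command(rows="1 2.1 -0.1 -2.1 0 0 0;1 4.2 -0.2 -4.2 0 0 0;1 6.4 -0.4 -6.4 0 0 0;1 8.5 -0.5 -8.5 0 0 0;1 10.6 -0.6 -10.6 0 0 0")

```text
time_s: 4.92
position: [0.5786, 0.0253, 0.2399]
tool_rot: [[-0.708, 0.024, 0.706], [0.017, 1.0, -0.016], [-0.706, 0.0, -0.708]]
ft_force: [0.2, -0.8, -2.6]
grip_width: 0.0126
```

Emit:
arm_command(rows="1 12.7 -0.7 -12.7 0 0 0;1 12.7 -0.7 -12.7 0 0 0;1 10.6 -0.6 -10.6 0 0 0;1 8.5 -0.5 -8.5 0 0 0;1 6.4 -0.4 -6.4 0 0 0")

```text
time_s: 5.33
position: [0.5057, 0.0243, 0.24]
tool_rot: [[-0.708, 0.024, 0.706], [0.017, 1.0, -0.017], [-0.706, 0.0, -0.708]]
ft_force: [-0.4, 0.3, -2.0]
grip_width: 0.013
```

Emit:
arm_command(rows="1 4.2 -0.2 -4.2 0 0 0;1 2.1 -0.1 -2.1 0 0 0;1 0 0 0 0 0 0;1 0 0 0 0 0 0")

```text
time_s: 5.67
position: [0.4989, 0.0238, 0.2403]
tool_rot: [[-0.707, 0.024, 0.707], [0.017, 1.0, -0.017], [-0.707, 0.0, -0.707]]
ft_force: [0.6, -0.4, -2.4]
grip_width: 0.0128
```

```bash
python3 - <<'E'
from h import *
s=readout.observe(); print(s["position"],s["q"].round(1),s["ft_force"],s["wrist_torque"],s["grip_width"])
E
```

```text
[0.4988831  0.02384041 0.24026312] [ -16.     4.9  112.9   30.3   20.8 -129.1] [ 0.6387515  -0.37936399 -2.41966131] [ 0.02578342  0.5569725  -0.04822336] 0.01279483819365831
```

```bash
cat >> h.py <<'E'
def rows(poses,p0,R0,g=1):
    """tool-axis rows (0.1 mm, 0.01 deg) through the poses, rounding carried over"""
    p,M=np.array(p0),np.array(R0); out=[]
    for q,N in poses:
        d=np.round(M.T@(q-p)*1000,1)+0; w=np.round(R.from_matrix(M.T@N).as_rotvec(degrees=True),2)+0
        p=p+M@d/1000; M=M@R.from_rotvec(w,degrees=True).as_matrix()
        out.append(" ".join(f"{v:g}" for v in [g,*d,*w]))
    for i in range(0,len(out),5): print(";".join(out[i:i+5]))
def ease(n,k=3):  # trapezoid speed with k ramp rows
    v=np.minimum(np.minimum(np.arange(1,n+1),np.arange(n,0,-1)),k+1.); return np.cumsum(v)/v.sum()
LIP=np.array([.066,.001,-.106])
def tcp_for_lip(lip,yaw,pitch): return np.asarray(lip)-R.from_euler("ZY",[yaw,pitch],degrees=True).apply(LIP)
E
python3 - <<'E'
from h import *
s=readout.observe(); p0,R0=s["position"],s["tool_rot"]
F=np.array([.5155,.265]); h=np.array([np.cos(np.radians(20)),np.sin(np.radians(20))])
A=tcp_for_lip([*(F-.015*h),.175],20,0); print(A)
B=np.array([.445,.11,.281])
yaw0=-1.3; P=[]
n=18
for t in ease(n,5):  # quadratic curve via B, level
    q=(1-t)**2*p0+2*t*(1-t)*(2*B-(p0+A)/2)+t*t*A
    P.append((q,rot(yaw0+(20-yaw0)*t,45)))
print(np.round([x[0] for x in P],3)[::4])
rows(P,p0,R0)
E
```

```text
[0.43972692 0.23635668 0.281     ]
[[0.497 0.026 0.242]
 [0.472 0.052 0.261]
 [0.445 0.11  0.281]
 [0.436 0.183 0.286]
 [0.439 0.233 0.282]]
1 0.3 1.7 -2.5 -0.23 -0.02 -0.25;1 0.7 3.4 -5 -0.39 0 -0.39;1 0.9 5.4 -7 -0.58 0 -0.58;1 1.1 7.6 -8.8 -0.77 0 -0.77;1 1.1 10.4 -9.8 -0.97 0 -0.96
1 1 13.4 -10.2 -1.16 0 -1.16;1 0.6 14.5 -8.4 -1.15 0 -1.16;1 0 15.5 -6.5 -1.16 0 -1.16;1 -0.4 16.4 -4.7 -1.16 0 -1.16;1 -1.1 17.2 -2.7 -1.16 0 -1.16
1 -1.6 18 -0.8 -1.16 0 -1.15;1 -2.2 18.7 1.3 -1.16 0 -1.16;1 -2.9 19.2 3.2 -1.16 0 -1.16;1 -3 16.3 4.3 -0.96 0 -0.97;1 -2.7 13.3 4.5 -0.77 0 -0.77
1 -2.3 10 3.9 -0.58 0 -0.58;1 -1.6 6.7 3 -0.39 0 -0.38;1 -0.9 3.4 1.6 -0.19 0 -0.2
```

Emit:
arm_command(rows="1 0.3 1.7 -2.5 -0.23 -0.02 -0.25;1 0.7 3.4 -5 -0.39 0 -0.39;1 0.9 5.4 -7 -0.58 0 -0.58;1 1.1 7.6 -8.8 -0.77 0 -0.77;1 1.1 10.4 -9.8 -0.97 0 -0.96")

```text
time_s: 6.08
position: [0.4714, 0.0531, 0.2611]
tool_rot: [[-0.707, -0.051, 0.706], [-0.036, 0.999, 0.036], [-0.707, 0.0, -0.708]]
ft_force: [0.5, -0.2, -2.9]
grip_width: 0.0129
```

Emit:
arm_command(rows="1 1 13.4 -10.2 -1.16 0 -1.16;1 0.6 14.5 -8.4 -1.15 0 -1.16;1 0 15.5 -6.5 -1.16 0 -1.16;1 -0.4 16.4 -4.7 -1.16 0 -1.16;1 -1.1 17.2 -2.7 -1.16 0 -1.16")

```text
time_s: 6.5
position: [0.4394, 0.1283, 0.2847]
tool_rot: [[-0.693, -0.194, 0.694], [-0.137, 0.981, 0.137], [-0.708, -0.0, -0.707]]
ft_force: [0.7, 0.7, -2.1]
grip_width: 0.0129
```

Emit:
arm_command(rows="1 -1.6 18 -0.8 -1.16 0 -1.15;1 -2.2 18.7 1.3 -1.16 0 -1.16;1 -2.9 19.2 3.2 -1.16 0 -1.16;1 -3 16.3 4.3 -0.96 0 -0.97;1 -2.7 13.3 4.5 -0.77 0 -0.77")

```text
time_s: 6.92
position: [0.4358, 0.2163, 0.2843]
tool_rot: [[-0.67, -0.319, 0.671], [-0.225, 0.948, 0.226], [-0.707, 0.0, -0.707]]
ft_force: [0.3, -1.0, -2.4]
grip_width: 0.0131
```

Emit:
arm_command(rows="1 -2.3 10 3.9 -0.58 0 -0.58;1 -1.6 6.7 3 -0.39 0 -0.38;1 -0.9 3.4 1.6 -0.19 0 -0.2;1 0 0 0 0 0 0;1 0 0 0 0 0 0")

```text
time_s: 7.33
position: [0.4392, 0.2365, 0.281]
tool_rot: [[-0.665, -0.342, 0.664], [-0.242, 0.94, 0.242], [-0.707, 0.0, -0.707]]
ft_force: [-0.8, -0.1, -1.4]
grip_width: 0.0128
```

```bash
python3 - <<'E'
from h import *
s=readout.observe(); print(s["position"],s["tool_rot"].round(3),s["q"].round(1),s["ft_force"],s["grip_width"])
print(s["position"]+R.from_matrix(s["tool_rot"]@R.from_euler("y",135,degrees=True).as_matrix().T).apply(LIP))
a=eyes.get_image("side")[:,:,::-1]; t=eyes.get_image("top")[:,:,::-1]; w=eyes.get_image("wrist")[:,:,::-1]
f=lambda i,s:cv2.resize(i,s,interpolation=cv2.INTER_CUBIC)
cv2.imwrite("pics/pre.png",np.hstack([f(a[130:230,170:270],(400,400)),f(t[150:250,160:260],(400,400))]))
cv2.imwrite("pics/prew.png",w)
E
```

```text
[0.43915392 0.23647304 0.28101223] [[-0.665 -0.342  0.664]
 [-0.242  0.94   0.242]
 [-0.707  0.    -0.707]] [  11.8    1.6  108.2   13.4   26.1 -107.9] [-0.79014791 -0.06819546 -1.43207823] 0.012789895304306863
[0.50077838 0.26001687 0.17498811]
```

View pics/pre.png

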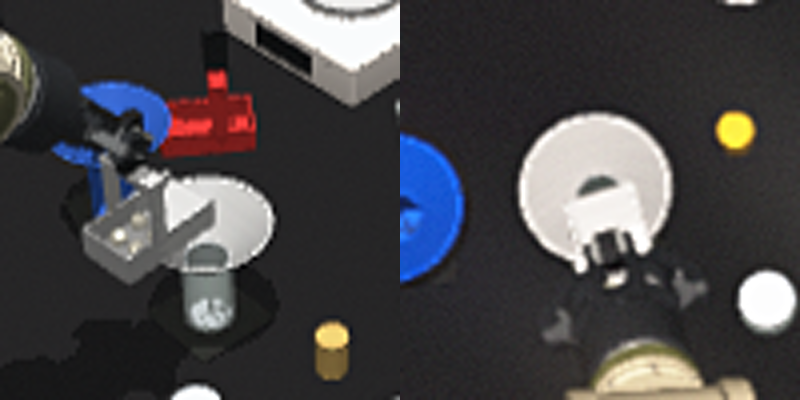

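The lip sits over the funnel (top crop 604,195, mouth centre 596,187) and the balls are in the pan. Next I pitch about the lip.

```bash
python3 - <<'E'
from h import *
s=readout.observe(); p0,R0=s["position"],s["tool_rot"]
L=np.array([.501,.260])
a,b=12,22
ph=np.r_[24*ease(a,3),24+34*ease(b,3)]; z=np.r_[.175-.010*ease(a,3),.165-.012*ease(b,3)]
P=[(tcp_for_lip([*L,zz],20,f),rot(20,45-f)) for f,zz in zip(ph,z)]
rows(P,p0,R0); print(P[-1][0])
E
```

```text
1 -1.2 0.4 0.6 -0.01 0.66 -0.03;1 -2.5 0 1.1 0 1.33 0;1 -3.6 0 1.6 0 2 0;1 -4.9 0 2.3 0 2.67 0;1 -5 0 2.3 0 2.66 0
1 -5 0 2.4 0 2.67 0;1 -5 0 2.4 0 2.67 0;1 -5 0 2.4 0 2.66 0;1 -5.1 0 2.4 0 2.67 0;1 -3.9 0 1.8 0 2 0
1 -2.6 0 1.2 0 1.33 0;1 -1.3 0 0.6 0 0.67 0;1 -0.9 0 0.4 0 0.45 0;1 -1.8 0 0.7 0 0.89 0;1 -2.7 0 1.2 0 1.34 0
1 -3.6 0 1.5 0 1.79 0;1 -3.6 0 1.6 0 1.79 0;1 -3.6 0 1.5 0 1.79 0;1 -3.7 0 1.6 0 1.79 0;1 -3.6 0 1.6 0 1.79 0
1 -3.7 0 1.5 0 1.79 0;1 -3.7 0 1.6 0 1.79 0;1 -3.7 0 1.6 0 1.79 0;1 -3.8 0 1.5 0 1.79 0;1 -3.7 0 1.6 0 1.79 0
1 -3.8 0 1.6 0 1.79 0;1 -3.8 0 1.6 0 1.79 0;1 -3.8 0 1.5 0 1.79 0;1 -3.9 0 1.6 0 1.79 0;1 -3.8 0 1.6 0 1.79 0
1 -3.9 0 1.5 0 1.79 0;1 -2.9 0 1.2 0 1.34 0;1 -2 0 0.8 0 0.89 0;1 -1 0 0.3 0 0.45 0
[0.55294846 0.27784352 0.26514262]
```

I'll halve the speed of the first phase so the balls settle against the lip.

Emit:
arm_command(rows="1 -0.6 0.2 0.3 0 0.33 0;1 -1.2 0.2 0.6 0 0.67 0;1 -1.9 0 0.8 0 1 0;1 -2.4 0 1.1 0 1.33 0;1 -2.5 0 1.2 0 1.33 0")

```text
time_s: 7.9
position: [0.448, 0.2398, 0.284]
tool_rot: [[-0.718, -0.342, 0.607], [-0.261, 0.94, 0.221], [-0.646, 0.0, -0.763]]
ft_force: [-0.1, -0.6, -2.4]
grip_width: 0.0129
```

Emit:
arm_command(rows="1 -2.5 0 1.2 0 1.33 0;1 -2.5 0 1.2 0 1.34 0;1 -2.5 0 1.2 0 1.33 0;1 -1.8 0 0.8 0 1 0;1 -1.2 0 0.6 0 0.67 0")

```text
time_s: 8.32
position: [0.459, 0.2438, 0.2867]
tool_rot: [[-0.774, -0.342, 0.534], [-0.281, 0.94, 0.194], [-0.568, -0.0, -0.823]]
ft_force: [-0.7, 0.1, -1.3]
grip_width: 0.0129
```

Emit:
arm_command(rows="1 0 0 0 0 0 0;1 0 0 0 0 0 0;1 -1.2 0 0.6 0 0.67 0;1 -2.5 0 1.2 0 1.34 0;1 -2.5 0 1.2 0 1.33 0")

```text
time_s: 8.73
position: [0.4647, 0.2461, 0.2873]
tool_rot: [[-0.804, -0.342, 0.487], [-0.292, 0.94, 0.177], [-0.518, 0.0, -0.855]]
ft_force: [-0.2, -0.8, -2.9]
grip_width: 0.0131
```

Emit:
arm_command(rows="1 -2.5 0 1.2 0 1.33 0;1 -2.5 0 1.2 0 1.33 0;1 -2.5 0 1.2 0 1.34 0;1 -2.5 0 1.2 0 1.33 0;1 -2.5 0 1.2 0 1.33 0")

```text
time_s: 9.15
position: [0.4779, 0.2509, 0.2881]
tool_rot: [[-0.855, -0.342, 0.391], [-0.311, 0.94, 0.142], [-0.416, 0.0, -0.909]]
ft_force: [-0.1, -0.1, -2.2]
grip_width: 0.0127
```

```bash
python3 - <<'E'
from h import *
s=readout.observe(); p0,R0=s["position"],s["tool_rot"]
S=R0@R.from_euler("y",135,degrees=True).as_matrix().T
f0=np.degrees(np.arcsin(-S[2,0])); lip=p0+S@LIP; print(f0,lip,s["ft_force"],s["q"].round(1),s["grip_width"])
n=26; e=ease(n,2)
P=[(tcp_for_lip([.501,.260,lip[2]+(.152-lip[2])*t],20,f0+(59-f0)*t),rot(20,45-f0-(59-f0)*t)) for t in e]
rows(P,p0,R0)
E
```

```text
20.430846095518028 [0.50090311 0.26038286 0.16571074] [-0.09964491 -0.06722006 -2.15661452] [ 14.    9.9  88.3   3.   57.3 -97.1] 0.012679377494546416
1 -1 -0.4 0.4 0.01 0.54 -0.01;1 -2.1 0 0.9 0 1.07 0;1 -3.2 0 1.4 0 1.6 0;1 -3.2 0 1.4 0 1.61 0;1 -3.2 0 1.3 0 1.61 0
1 -3.2 0 1.4 0 1.61 0;1 -3.3 0 1.4 0 1.6 0;1 -3.2 0 1.4 0 1.61 0;1 -3.3 0 1.4 0 1.61 0;1 -3.3 0 1.4 0 1.6 0
1 -3.3 0 1.4 0 1.61 0;1 -3.3 0 1.4 0 1.61 0;1 -3.3 0 1.4 0 1.6 0;1 -3.4 0 1.4 0 1.61 0;1 -3.3 0 1.4 0 1.61 0
1 -3.4 0 1.5 0 1.61 0;1 -3.4 0 1.4 0 1.6 0;1 -3.4 0 1.4 0 1.61 0;1 -3.4 0 1.4 0 1.61 0;1 -3.5 0 1.4 0 1.6 0
1 -3.4 0 1.4 0 1.61 0;1 -3.5 0 1.4 0 1.61 0;1 -3.5 0 1.4 0 1.61 0;1 -3.5 0 1.4 0 1.6 0;1 -2.4 0 0.9 0 1.07 0
1 -1.2 0 0.5 0 0.54 0
```

Emit:
arm_command(rows="1 -2 -0.2 0.9 0 1.07 0;1 -2.1 0 0.9 0 1.07 0;1 -3.2 0 1.4 0 1.6 0;1 -3.2 0 1.4 0 1.6 0;1 -3.2 0 1.3 0 1.6 0")

```text
time_s: 9.57
position: [0.492, 0.2558, 0.2878]
tool_rot: [[-0.896, -0.342, 0.285], [-0.326, 0.94, 0.104], [-0.303, 0.0, -0.953]]
ft_force: [0.7, -0.3, -3.0]
grip_width: 0.0131
```

Emit:
arm_command(rows="1 -3.2 0 1.4 0 1.6 0;1 -3.3 0 1.4 0 1.6 0;1 -3.2 0 1.4 0 1.6 0;1 -3.3 0 1.4 0 1.6 0;1 -3.3 0 1.4 0 1.6 0")

```text
time_s: 9.98
position: [0.5086, 0.2618, 0.285]
tool_rot: [[-0.926, -0.342, 0.157], [-0.337, 0.94, 0.057], [-0.167, 0.0, -0.986]]
ft_force: [-0.2, -0.3, -2.0]
grip_width: 0.0127
```

Emit:
arm_command(rows="1 -3.3 0 1.4 0 1.6 0;1 -3.3 0 1.4 0 1.6 0;1 -3.3 0 1.4 0 1.6 0;1 -3.4 0 1.4 0 1.6 0;1 -3.3 0 1.4 0 1.6 0")

```text
time_s: 10.4
position: [0.5249, 0.2678, 0.2799]
tool_rot: [[-0.939, -0.342, 0.027], [-0.342, 0.94, 0.01], [-0.029, 0.0, -1.0]]
ft_force: [-0.4, -0.0, -2.0]
grip_width: 0.0128
```

Emit:
arm_command(rows="1 -3.4 0 1.5 0 1.6 0;1 -3.4 0 1.4 0 1.6 0;1 -3.4 0 1.4 0 1.6 0;1 -3.4 0 1.4 0 1.6 0;1 -3.5 0 1.4 0 1.6 0")

```text
time_s: 10.82
position: [0.5409, 0.2736, 0.2724]
tool_rot: [[-0.934, -0.342, -0.104], [-0.34, 0.94, -0.038], [0.11, 0.0, -0.994]]
ft_force: [1.2, 0.6, -1.9]
grip_width: 0.0129
```

Emit:
arm_command(rows="1 -3.4 0 1.4 0 1.6 0;1 -3.5 0 1.4 0 1.6 0;1 -2.4 0 0.9 0 1.07 0;1 0 0 0 0 0 0;1 0 0 0 0 0 0")

```text
time_s: 11.23
position: [0.5489, 0.2766, 0.2672]
tool_rot: [[-0.924, -0.342, -0.172], [-0.336, 0.94, -0.062], [0.183, 0.0, -0.983]]
ft_force: [-0.2, -0.1, -1.3]
grip_width: 0.0127
```

Emit:
arm_command(rows="1 0 0 0 0 0 0;1 0 0 0 0 0 0;1 0 0 0 0 0 0;1 0 0 0 0 0 0;1 0 0 0 0 0 0")

```text
time_s: 11.65
position: [0.5486, 0.2765, 0.2677]
tool_rot: [[-0.924, -0.342, -0.172], [-0.336, 0.94, -0.062], [0.183, 0.0, -0.983]]
ft_force: [-0.2, -0.3, -1.3]
grip_width: 0.0129
```

```bash
python3 - <<'E'
from h import *
s=readout.observe(); p0,R0=s["position"],s["tool_rot"]
S=R0@R.from_euler("y",135,degrees=True).as_matrix().T
print(np.degrees(np.arcsin(-S[2,0])),p0+S@LIP,s["ft_force"],s["q"].round(1),s["grip_width"],s["time_s"])
a=eyes.get_image("side")[:,:,::-1]; t=eyes.get_image("top")[:,:,::-1]; w=eyes.get_image("wrist")[:,:,::-1]
f=lambda i,s:cv2.resize(i,s,interpolation=cv2.INTER_CUBIC)
cv2.imwrite("pics/post.png",np.hstack([f(a[130:230,170:270],(400,400)),f(w,(400,400))]))
E
```

```text
55.53143862903938 [0.50125178 0.26030618 0.15328987] [-0.1562923  -0.25501762 -1.31448948] [ 16.   32.7  53.2  -0.7 104.6 -94.1] 0.012941208925485746 11.65
```

View pics/post.png

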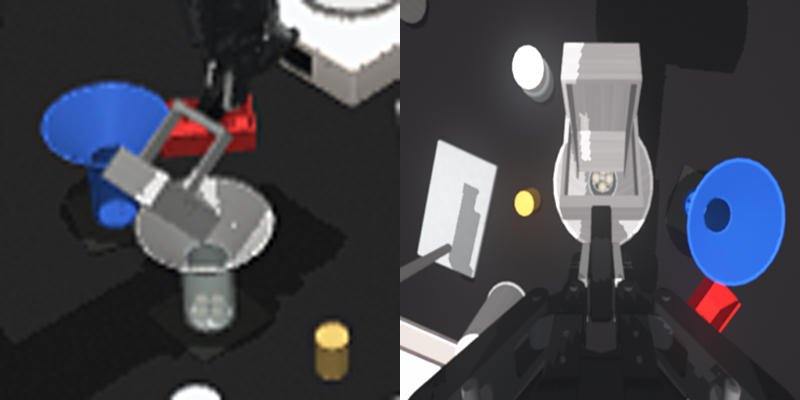

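Four balls are visible at the bottom of the jar through the funnel (wrist 602,181; side 210,308), and the scoop looks empty. Next I plan the raise, the transfer and the placing.

```bash
python3 - <<'E'
from h import *
print("red scoop grip",onz("top",(391,263),.14),onz("top",(380,270),.03))
s=readout.observe(); p0,R0=s["position"],s["tool_rot"]; f0=55.5
T=np.array([.5322,-.2826]); H=-28; h=np.array([np.cos(np.radians(H)),np.sin(np.radians(H))])
O=T-.008*h; C=np.r_[O+.002*h,.130]; print("TCP at placing",C)
A=p0+[0,0,.065]
P=[(p0+(A-p0)*t,R0) for t in ease(8,2)]
B=np.array([.43,.04,.345])
P+=[(A+(B-A)*t,rot(20-25*t,45-f0*(1-t))) for t in ease(16,3)]
D=C+[0,0,.10]
P+=[(B+(D-B)*t,rot(-5+(H+5)*t,45)) for t in ease(16,3)]
rows(P,p0,R0)
E
```

```text
red scoop grip [ 0.31413995 -0.35143478  0.14      ] [ 0.29476807 -0.34230591  0.03      ]
TCP at placing [ 0.52690231 -0.27978317  0.13      ]
1 0.7 0 -3.6 0 0 0;1 1.3 0 -7.1 0 0 0;1 2 0 -10.6 0 0 0;1 2 0 -10.7 0 0 0;1 1.9 0 -10.6 0 0 0
1 2 0 -10.7 0 0 0;1 1.3 0 -7.1 0 0 0;1 0.7 0 -3.5 0 0 0;1 3.7 -3.5 0.4 -0.07 -1.12 0.48;1 7.3 -7 0.8 -0.14 -2.13 0.95
1 10.8 -10.8 0.6 -0.14 -3.2 1.44;1 14.2 -14.7 0.1 -0.07 -4.27 1.92;1 13.5 -15.1 -1 0.08 -4.27 1.92;1 13 -15.6 -2 0.22 -4.27 1.92;1 12.2 -16.1 -2.8 0.36 -4.27 1.88
1 11.5 -16.4 -3.6 0.5 -4.27 1.86;1 10.6 -16.9 -4.4 0.64 -4.27 1.82;1 9.7 -17.2 -4.8 0.77 -4.26 1.76;1 8.9 -17.6 -5.4 0.9 -4.27 1.7;1 7.9 -17.9 -5.6 1.03 -4.27 1.63
1 6.9 -18.2 -5.9 1.14 -4.27 1.54;1 4.5 -13.9 -4.6 0.93 -3.2 1.1;1 2.7 -9.3 -3 0.65 -2.14 0.71;1 1.2 -4.7 -1.5 0.34 -1.06 0.34;1 -0.1 -6 3.3 0.31 0 0.32
1 -0.4 -11.9 6.6 0.63 0 0.62;1 -0.6 -17.7 10 0.94 0 0.94;1 -1.3 -23.4 13.8 1.25 0 1.25;1 -1.8 -23.1 14.3 1.25 0 1.25;1 -2.3 -22.6 14.8 1.25 0 1.25
1 -2.8 -22.3 15.3 1.25 0 1.25;1 -3.3 -21.9 15.8 1.25 0 1.25;1 -3.7 -21.5 16.2 1.25 0 1.26;1 -4.2 -21 16.7 1.25 0 1.25;1 -4.7 -20.6 17.2 1.26 0 1.25
1 -5.1 -20.1 17.6 1.25 0 1.25;1 -5.5 -19.5 18.1 1.25 0 1.25;1 -4.5 -14.3 13.8 0.94 0 0.94;1 -3.1 -9.3 9.4 0.62 0 0.62;1 -1.6 -4.6 4.7 0.31 0 0.32
```

Emit:
arm_command(rows="1 0.7 0 -3.6 0 0 0;1 1.3 0 -7.1 0 0 0;1 2 0 -10.6 0 0 0;1 2 0 -10.7 0 0 0;1 1.9 0 -10.6 0 0 0")

```text
time_s: 12.22
position: [0.5487, 0.2765, 0.3121]
tool_rot: [[-0.924, -0.342, -0.172], [-0.337, 0.94, -0.062], [0.182, 0.0, -0.983]]
ft_force: [0.9, -1.0, -1.2]
grip_width: 0.0129
```

Emit:
arm_command(rows="1 2 0 -10.7 0 0 0;1 1.3 0 -7.1 0 0 0;1 0.7 0 -3.5 0 0 0;1 3.7 -3.5 0.4 -0.07 -1.12 0.48;1 7.3 -7 0.8 -0.14 -2.13 0.95")

```text
time_s: 12.63
position: [0.5423, 0.2633, 0.3322]
tool_rot: [[-0.94, -0.319, -0.121], [-0.316, 0.948, -0.04], [0.127, 0.0, -0.992]]
ft_force: [0.6, -0.2, -1.9]
grip_width: 0.0129
```

Emit:
arm_command(rows="1 10.8 -10.8 0.6 -0.14 -3.2 1.44;1 14.2 -14.7 0.1 -0.07 -4.27 1.92;1 13.5 -15.1 -1 0.08 -4.27 1.92;1 13 -15.6 -2 0.22 -4.27 1.92;1 12.2 -16.1 -2.8 0.36 -4.27 1.88")

```text
time_s: 13.05
position: [0.4977, 0.1756, 0.3379]
tool_rot: [[-0.961, -0.162, 0.225], [-0.158, 0.987, 0.037], [-0.228, -0.0, -0.974]]
ft_force: [-0.2, -0.5, -1.4]
grip_width: 0.0125
```

Emit:
arm_command(rows="1 11.5 -16.4 -3.6 0.5 -4.27 1.86;1 10.6 -16.9 -4.4 0.64 -4.27 1.82;1 9.7 -17.2 -4.8 0.77 -4.26 1.76;1 8.9 -17.6 -5.4 0.9 -4.27 1.7;1 7.9 -17.9 -5.6 1.03 -4.27 1.63")

```text
time_s: 13.47
position: [0.4518, 0.0847, 0.3426]
tool_rot: [[-0.824, 0.005, 0.566], [0.004, 1.0, -0.003], [-0.566, -0.0, -0.824]]
ft_force: [1.0, -0.0, -0.8]
grip_width: 0.0127
```

Emit:
arm_command(rows="1 6.9 -18.2 -5.9 1.14 -4.27 1.54;1 4.5 -13.9 -4.6 0.93 -3.2 1.1;1 2.7 -9.3 -3 0.65 -2.14 0.71;1 1.2 -4.7 -1.5 0.34 -1.06 0.34;1 0 0 0 0 0 0")

```text
time_s: 13.88
position: [0.4292, 0.0397, 0.3446]
tool_rot: [[-0.705, 0.088, 0.704], [0.062, 0.996, -0.062], [-0.706, 0.0, -0.708]]
ft_force: [-0.9, 1.1, -2.0]
grip_width: 0.0127
```

```bash
python3 - <<'E'
from h import *
s=readout.observe(); p0,R0=s["position"],s["tool_rot"]; print(p0,R0.round(3),s["q"].round(1),s["ft_force"],s["grip_width"])
C=np.array([.5269,-.2798,.130]); D=C+[0,0,.10]; n=18
rows([(p0+(D-p0)*t,rot(-5-23*t,45)) for t in ease(n,3)],p0,R0)
E
```

```text
[0.42917376 0.03970996 0.34462166] [[-0.705  0.088  0.704]
 [ 0.062  0.996 -0.062]
 [-0.706  0.    -0.708]] [ -14.4  -10.5  107.2   10.4   39.2 -104.7] [-0.87299264  1.09815581 -2.01432853] 0.012722059413051396
1 -0.1 -5.2 2.8 0.23 -0.05 0.23;1 -0.3 -10.3 5.7 0.54 0 0.54;1 -0.6 -15.3 8.7 0.82 0 0.81;1 -1.1 -20.3 11.9 1.08 0 1.09;1 -1.5 -20.1 12.3 1.08 0 1.08
1 -1.8 -19.7 12.6 1.09 0 1.08;1 -2.2 -19.5 13 1.08 0 1.09;1 -2.6 -19.2 13.4 1.09 0 1.08;1 -2.9 -18.9 13.8 1.08 0 1.09;1 -3.3 -18.6 14.1 1.08 0 1.08
1 -3.7 -18.3 14.4 1.09 0 1.09;1 -3.9 -17.8 14.8 1.08 0 1.08;1 -4.4 -17.6 15.1 1.09 0 1.08;1 -4.6 -17.1 15.5 1.08 0 1.09;1 -5 -16.8 15.8 1.09 0 1.08
1 -3.9 -12.3 12 0.81 0 0.82;1 -2.8 -8 8.2 0.54 0 0.54;1 -1.4 -4 4.1 0.27 0 0.27
```

Emit:
arm_command(rows="1 -0.1 -5.2 2.8 0.23 -0.05 0.23;1 -0.3 -10.3 5.7 0.54 0 0.54;1 -0.6 -15.3 8.7 0.82 0 0.81;1 -1.1 -20.3 11.9 1.08 0 1.09;1 -1.5 -20.1 12.3 1.08 0 1.08")

```text
time_s: 14.3
position: [0.4538, -0.0351, 0.3181]
tool_rot: [[-0.696, 0.178, 0.696], [0.126, 0.984, -0.126], [-0.707, -0.0, -0.707]]
ft_force: [0.9, 0.2, -2.6]
grip_width: 0.0132
```

Emit:
arm_command(rows="1 -1.8 -19.7 12.6 1.09 0 1.08;1 -2.2 -19.5 13 1.08 0 1.09;1 -2.6 -19.2 13.4 1.09 0 1.08;1 -2.9 -18.9 13.8 1.08 0 1.09;1 -3.3 -18.6 14.1 1.08 0 1.08")

```text
time_s: 14.72
position: [0.4867, -0.1421, 0.2794]
tool_rot: [[-0.673, 0.309, 0.672], [0.219, 0.951, -0.218], [-0.707, 0.0, -0.707]]
ft_force: [0.7, 1.0, -2.8]
grip_width: 0.0132
```

Emit:
arm_command(rows="1 -3.7 -18.3 14.4 1.09 0 1.09;1 -3.9 -17.8 14.8 1.08 0 1.08;1 -4.4 -17.6 15.1 1.09 0 1.08;1 -4.6 -17.1 15.5 1.08 0 1.09;1 -5 -16.8 15.8 1.09 0 1.08")

```text
time_s: 15.13
position: [0.5196, -0.2487, 0.2409]
tool_rot: [[-0.638, 0.433, 0.637], [0.306, 0.902, -0.306], [-0.707, 0.0, -0.707]]
ft_force: [0.4, 0.0, -1.5]
grip_width: 0.0128
```

Emit:
arm_command(rows="1 -3.9 -12.3 12 0.81 0 0.82;1 -2.8 -8 8.2 0.54 0 0.54;1 -1.4 -4 4.1 0.27 0 0.27;1 0 0 0 0 0 0;1 0 0 0 0 0 0")

```text
time_s: 15.55
position: [0.5283, -0.2788, 0.2303]
tool_rot: [[-0.625, 0.468, 0.625], [0.331, 0.884, -0.33], [-0.707, 0.0, -0.707]]
ft_force: [-0.9, 0.5, -1.5]
grip_width: 0.013
```

```bash
python3 - <<'E'
from h import *
s=readout.observe(); p0,R0=s["position"],s["tool_rot"]; print(p0,s["q"].round(1),s["ft_force"],s["grip_width"])
C=np.array([.5269,-.2798,.130]);plan(C,rot(-28,45))
a=eyes.get_image("side")[:,:,::-1]; t=eyes.get_image("top")[:,:,::-1]
f=lambda i,s:cv2.resize(i,s,interpolation=cv2.INTER_CUBIC)
cv2.imwrite("pics/tr.png",np.hstack([f(a[230:370,240:380],(400,400)),f(t[150:270,310:430],(400,400))]))
cv2.imwrite("pics/full_top1.png",t)
E
```

```text
[ 0.5283029  -0.2788405   0.23034959] [ -43.8   15.3  101.    30.3   22.7 -129.7] [-0.92494036  0.53836141 -1.53607848] 0.012999268014133286
3 rows of [23.84 -0.51 23.46] [0.036 0.002 0.023]  straight [71.5 -1.6 70.4]
```

View pics/tr.png

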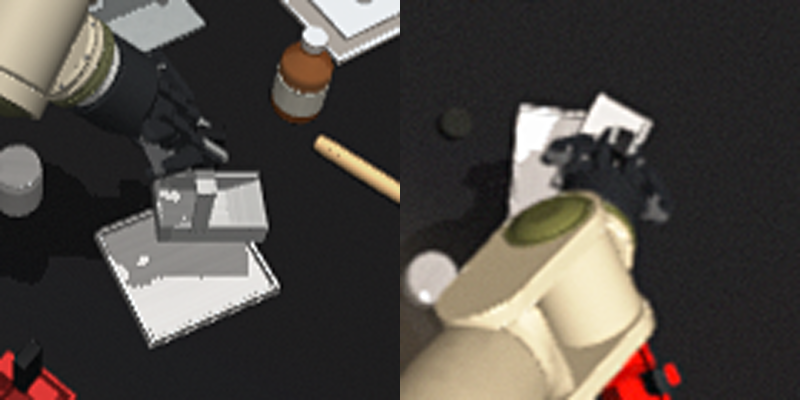

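The scoop is empty and above the tray (side crop: tray corners about (97,235), (152,347), (280,290)). I'll check the tray projection and then lower.

```bash
python3 - <<'E'
from h import *
for c in [(-75,-65),(-75,65),(75,65),(75,-65)]:
    P=np.r_[[.5322,-.2826]+R.from_euler("z",-5.5,degrees=True).apply([*c,0])[:2]/1000,.016]; q=proj("side",P); print(((q-[240,230])*400/140).round())
E
```

```text
[152. 342.]
[ 96. 231.]
[218. 183.]
[282. 286.]
```

Emit:
arm_command(rows="1 3 -0.3 3 0 0 0;1 7 -0.4 7 0 0 0;1 11 -0.4 11 0 0 0;1 11 -0.3 11 0 0 0;1 11 0 11 0 0 0")

```text
time_s: 16.07
position: [0.5273, -0.2803, 0.1693]
tool_rot: [[-0.624, 0.468, 0.625], [0.331, 0.883, -0.332], [-0.708, -0.001, -0.706]]
ft_force: [0.7, -0.3, -1.6]
grip_width: 0.013
```

Emit:
arm_command(rows="1 8 0 8 0 0 0;1 5 0 5 0 0 0;1 3 0 3 0 0 0;1 0 0 0 0 0 0;1 0 0 0 0 0 0")

```text
time_s: 16.48
position: [0.5276, -0.2804, 0.1473]
tool_rot: [[-0.626, 0.467, 0.625], [0.329, 0.884, -0.331], [-0.707, -0.001, -0.707]]
ft_force: [0.1, 0.7, -1.7]
grip_width: 0.013
```

Emit:
arm_command(rows="1 2.8 0 2.8 0 0 0;1 2.1 0 2.1 0 0 0;1 1.4 0 1.4 0 0 0;1 0.7 0 0.7 0 0 0;1 0.5 0 0.5 0 0 0")

```text
time_s: 16.9
position: [0.5303, -0.2806, 0.1409]
tool_rot: [[-0.629, 0.47, 0.62], [0.334, 0.883, -0.331], [-0.702, -0.001, -0.712]]
ft_force: [0.5, 0.4, -1.4]
grip_width: 0.0131
```

Emit:
arm_command(rows="1 0.5 0 0.5 0 0 0;1 0.5 0 0.5 0 0 0;1 0.5 0 0.5 0 0 0;1 0 0 0 0 0 0")

```text
time_s: 17.23
position: [0.5308, -0.2806, 0.1395]
tool_rot: [[-0.629, 0.471, 0.618], [0.335, 0.882, -0.33], [-0.701, -0.001, -0.713]]
ft_force: [0.7, 0.2, -1.1]
grip_width: 0.0128
```

```bash
python3 - <<'E'
from h import *
s=readout.observe(); print(s["q"].round(2),s["ft_force"],s["wrist_torque"]); 
M=s["tool_rot"];print(np.degrees(np.arctan2(M[1,2],M[0,2])),np.degrees(np.arccos(-M[2,2])))
E
```

```text
[ -43.56   24.19  107.14   64.5    11.94 -165.21] [ 0.71728263  0.23312141 -1.12587579] [0.31059878 0.49308818 0.01778701]
-28.111846148844677 44.51725149291102
```

q6 has reached its range end (-165) near the wrist singularity, with no contact made. I'll back up, swing the heading to the other side (about -55°, so q4 is negative and q6 moves away from its limit), and lower again. The scoop still fits the tray at that yaw.

```bash
python3 - <<'E'
from h import *
s=readout.observe(); p0,R0=s["position"],s["tool_rot"]
T=np.array([.5322,-.2826]); H=-55; h=np.array([np.cos(np.radians(H)),np.sin(np.radians(H))])
C=np.r_[T-.011*h+.002*h,.130]; print(C)
A=np.r_[.528,-.2805,.23]; D=C+[0,0,.10]
P=[(p0+(A-p0)*t,rot(-28,44.5+.5*t)) for t in ease(8,2)]+[(A+(D-A)*t,rot(-28+(H+28)*t,45)) for t in ease(12,2)]
rows(P,p0,R0)
E
```

```text
[ 0.52703781 -0.27522763  0.13      ]
1 -3.4 -0.1 -3.7 -0.08 -0.01 -0.03;1 -6.9 -0.1 -7.3 0 -0.06 0;1 -10.3 -0.2 -11.1 0 -0.08 0;1 -10.3 -0.2 -11 0 -0.08 0;1 -10.3 -0.2 -11 0 -0.09 0
1 -10.3 -0.2 -11 0 -0.08 0;1 -6.9 -0.1 -7.3 0 -0.06 0;1 -3.5 -0.1 -3.6 0 -0.02 0;1 0.1 0.1 -0.1 0.64 0 0.64;1 0.2 0.3 -0.2 1.27 0 1.27
1 0.2 0.4 -0.2 1.91 0 1.91;1 0.3 0.4 -0.3 1.91 0 1.91;1 0.2 0.4 -0.3 1.91 0 1.91;1 0.3 0.3 -0.3 1.91 0 1.91;1 0.3 0.4 -0.3 1.91 0 1.91
1 0.3 0.3 -0.3 1.91 0 1.91;1 0.4 0.3 -0.3 1.9 0 1.91;1 0.3 0.2 -0.3 1.91 0 1.91;1 0.2 0.2 -0.2 1.28 0 1.27;1 0.1 0.1 -0.1 0.63 0 0.64
```

Emit:
arm_command(rows="1 -3.4 -0.1 -3.7 -0.08 -0.01 -0.03;1 -6.9 -0.1 -7.3 0 -0.06 0;1 -10.3 -0.2 -11.1 0 -0.08 0;1 -10.3 -0.2 -11 0 -0.08 0;1 -10.3 -0.2 -11 0 -0.09 0")

```text
time_s: 17.65
position: [0.5287, -0.2805, 0.2004]
tool_rot: [[-0.627, 0.47, 0.622], [0.333, 0.883, -0.331], [-0.705, -0.0, -0.71]]
ft_force: [-0.7, 0.4, -2.0]
grip_width: 0.0131
```

Emit:
arm_command(rows="1 -10.3 -0.2 -11 0 -0.08 0;1 -6.9 -0.1 -7.3 0 -0.06 0;1 -3.5 -0.1 -3.6 0 -0.02 0;1 0.1 0.1 -0.1 0.64 0 0.64;1 0.2 0.3 -0.2 1.27 0 1.27")

```text
time_s: 18.07
position: [0.5276, -0.2802, 0.2301]
tool_rot: [[-0.608, 0.511, 0.608], [0.362, 0.859, -0.362], [-0.707, 0.0, -0.707]]
ft_force: [-0.5, -0.4, -3.1]
grip_width: 0.0123
```

Emit:
arm_command(rows="1 0.2 0.4 -0.2 1.91 0 1.91;1 0.3 0.4 -0.3 1.91 0 1.91;1 0.2 0.4 -0.3 1.91 0 1.91;1 0.3 0.3 -0.3 1.91 0 1.91;1 0.3 0.4 -0.3 1.91 0 1.91")

```text
time_s: 18.48
position: [0.5272, -0.2771, 0.2295]
tool_rot: [[-0.507, 0.698, 0.506], [0.494, 0.716, -0.493], [-0.706, 0.0, -0.708]]
ft_force: [-0.4, -0.7, -1.1]
grip_width: 0.0128
```

Emit:
arm_command(rows="1 0.3 0.3 -0.3 1.91 0 1.91;1 0.4 0.3 -0.3 1.9 0 1.91;1 0.3 0.2 -0.3 1.91 0 1.91;1 0.2 0.2 -0.2 1.28 0 1.27;1 0.1 0.1 -0.1 0.63 0 0.64")

```text
time_s: 18.9
position: [0.5271, -0.2748, 0.2293]
tool_rot: [[-0.406, 0.819, 0.405], [0.58, 0.574, -0.578], [-0.706, -0.0, -0.708]]
ft_force: [-0.1, 0.1, -1.2]
grip_width: 0.0131
```

Emit:
arm_command(rows="1 0 0 0 0 0 0;1 0 0 0 0 0 0")

```text
time_s: 19.07
position: [0.527, -0.275, 0.2295]
tool_rot: [[-0.407, 0.818, 0.406], [0.579, 0.575, -0.578], [-0.706, -0.0, -0.708]]
ft_force: [-0.5, -0.4, -1.5]
grip_width: 0.0133
```

```bash
python3 - <<'E'
from h import *
s=readout.observe(); print(s["position"],s["tool_rot"].round(3),s["q"].round(2),s["ft_force"]); 
C=np.array([.527,-.2752,.13]); plan(C+[0,0,.1],rot(-55,45),n=1); plan(C,rot(-55,45))
E
```

```text
[ 0.52703087 -0.27499275  0.22948209] [[-0.407  0.818  0.406]
 [ 0.579  0.575 -0.578]
 [-0.706 -0.    -0.708]] [-32.7   17.48  97.74 -36.39  26.71 -40.54] [-0.50042851 -0.39465131 -1.46585454]
1 rows of [-0.47 -0.14 -0.26] [ 0.077 -0.069  0.087]  straight [-0.5 -0.1 -0.3]
3 rows of [23.39 -0.05 23.5 ] [ 0.026 -0.023  0.029]  straight [70.2 -0.1 70.5]
```

Emit:
arm_command(rows="1 3 0 3 0 0 0;1 7 0 7 0 0 0;1 11 0 11 0 0 0;1 11 0 11 0 0 0;1 11 0 11 0 0 0")

```text
time_s: 19.48
position: [0.5268, -0.2752, 0.1682]
tool_rot: [[-0.406, 0.818, 0.407], [0.579, 0.575, -0.578], [-0.707, 0.001, -0.708]]
ft_force: [0.7, -0.7, -1.0]
grip_width: 0.0128
```

Emit:
arm_command(rows="1 8 0 8 0 0 0;1 5 0 5 0 0 0;1 3 0 3 0 0 0;1 2.8 0 2.8 0 0 0;1 2 0 2 0 0 0")

```text
time_s: 19.9
position: [0.5276, -0.2753, 0.1409]
tool_rot: [[-0.406, 0.818, 0.409], [0.577, 0.576, -0.579], [-0.709, 0.001, -0.705]]
ft_force: [-9.2, 14.6, 28.1]
grip_width: 0.0127
```

Emit:
arm_command(rows="1 1 0 1 0 0 0;1 0.5 0 0.5 0 0 0;1 0 0 0 0 0 0;1 0 0 0 0 0 0")

```text
time_s: 20.23
position: [0.5276, -0.2752, 0.1405]
tool_rot: [[-0.405, 0.818, 0.41], [0.576, 0.576, -0.58], [-0.711, 0.001, -0.704]]
ft_force: [-8.4, 11.4, 22.7]
grip_width: 0.0129
```

```bash
python3 - <<'E'
from h import *
s=readout.observe(); print(s["position"],s["tool_rot"].round(3),s["q"].round(2),s["ft_force"]); 
C=np.array([.527,-.2752,.13]); plan(C,rot(-55,45),n=1)
E
```

```text
[ 0.52758883 -0.27516981  0.14047802] [[-0.405  0.818  0.41 ]
 [ 0.576  0.576 -0.58 ]
 [-0.711  0.001 -0.704]] [-32.67  25.62 104.46 -66.81  16.91  -8.09] [-8.40489324 11.36219828 22.66232568]
1 rows of [ 7.67 -0.51  7.15] [0.156 0.277 0.073]  straight [ 7.7 -0.5  7.1]
```

Unexpected contact came at TCP z 0.1405, 10 mm early, with the force pushing back and up. I'll look before doing anything else.

```bash
python3 - <<'E'
from h import *
a=eyes.get_image("side")[:,:,::-1]; w=eyes.get_image("wrist")[:,:,::-1]
f=lambda i,s:cv2.resize(i,s,interpolation=cv2.INTER_CUBIC)
cv2.imwrite("pics/ct.png",np.hstack([f(a[260:360,260:350],(400,444)),f(w[0:320,66:446],(400,444))][:1]+[f(w[0:300,90:370],(400,444))]))
s=readout.observe(); M=s["tool_rot"]; S=M@R.from_euler("y",135,degrees=True).as_matrix().T
for c in [(-38,-28,0),(-38,28,0),(38,-28,0),(38,28,0),(68,-28,20),(68,28,20),(-38,-29,30),(-38,29,30),(0,0,147)]:
    P=s["position"]+S@(np.array(c)/1000-[.002,-.001,.126]); print(c,P.round(3),((proj("side",P)-[260,260])*4.44).round(),((proj("wrist",P)-[90,0])*[400/280,444/300]).round()+[400,0])
for c in [(-75,-65),(-75,65),(75,65),(75,-65)]:
    P=np.r_[[.5322,-.2826]+R.from_euler("z",-5.5,degrees=True).apply([*c,0])[:2]/1000,.016]; print("tray",((proj("side",P)-[260,260])*4.44).round(),((proj("wrist",P)-[90,0])*[400/280,444/300]).round()+[400,0])
E
```

```text
(-38, -28, 0) [ 0.483 -0.258  0.014] [121. 272.] [575.  52.]
(-38, 28, 0) [ 0.529 -0.226  0.014] [152. 204.] [709.  52.]
(38, -28, 0) [ 0.527 -0.321  0.015] [228. 320.] [593. 180.]
(38, 28, 0) [ 0.572 -0.288  0.015] [256. 249.] [688. 180.]
(68, -28, 20) [ 0.544 -0.345  0.035] [275. 325.] [597. 239.]
(68, 28, 20) [ 0.59  -0.313  0.035] [302. 253.] [685. 239.]
(-38, -29, 30) [ 0.482 -0.259  0.044] [124. 251.] [566. 104.]
(-38, 29, 30) [ 0.529 -0.226  0.044] [156. 181.] [717. 104.]
(0, 0, 147) [ 0.527 -0.273  0.161] [212. 144.] [642. 452.]
tray [148. 399.] [450. 146.]
tray [ 60. 226.] [ 589. -107.]
tray [250. 151.] [827. 144.]
tray [349. 312.] [658. 247.]
```

View pics/ct.png

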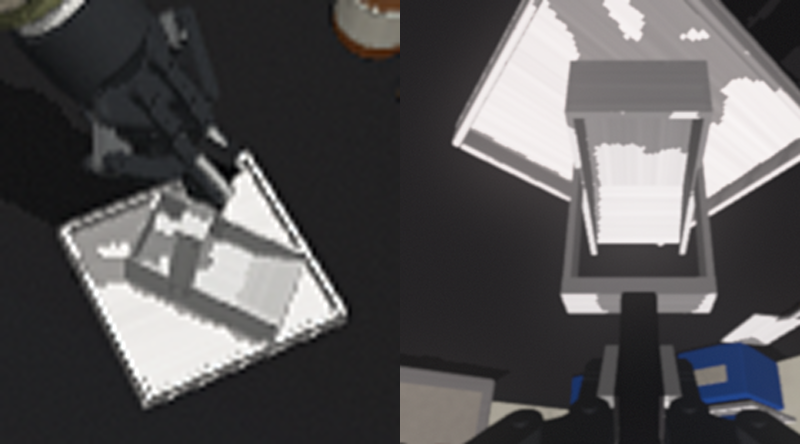

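```bash
python3 - <<'E'
from h import *
from scipy.optimize import least_squares
s=readout.observe(); M=s["tool_rot"]; S=M@R.from_euler("y",135,degrees=True).as_matrix().T
obs=[("w",(-38,-28,0),(572,62)),("w",(-38,28,0),(706,62)),("w",(-38,-29,30),(567,117)),("w",(-38,29,30),(713,117)),
("w",(66,-28.5,30),(595,253)),("w",(66,28.5,30),(684,253)),("w",(68,-28,20),(598,243)),
("s",(-38,-29,30),(129,260)),("s",(66,-29,30),(278,330)),("s",(38,-28,0),(228,325)),("s",(68,28,20),(304,259))]
cm={k:eyes.camera_model(n) for k,n in (("s","side"),("w","wrist"))}
def res(v):
    o=[]
    for k,c,q in obs:
        P=s["position"]+S@(R.from_euler("y",v[3],degrees=True).apply(np.array(c)/1000-[0,0,.126])+v[:3])
        p=proj(None,P,cm[k]); 
        p=(p-[260,260])*4.44 if k=="s" else (p-[90,0])*[400/280,444/300]+[400,0]
        o+=list((p-q)/(4.44 if k=="s" else 1.45))
    return np.array(o)
r=least_squares(res,[0,0,0,0],loss="soft_l1"); print("shift mm",(r.x[:3]*1000).round(1),"pitch",r.x[3].round(2)); print(res(r.x).round(1))
v=r.x
for c in [(-38,0,0),(38,0,0),(68,0,20)]: print(c,(s["position"]+S@(R.from_euler("y",v[3],degrees=True).apply(np.array(c)/1000-[0,0,.126])+v[:3])).round(4))
print(s["ft_force"])
E
```

```text
shift mm [4.9 0.1 0.8] pitch 1.61
[ 1.   0.7 -0.3  0.6 -1.  -0.3  0.4 -0.4 -0.6 -0.1  0.4 -0.  -1.4 -1.7
  0.1 -1.5  0.3 -1.6  0.9 -0.3  0.7 -0.3]
(-38, 0, 0) [ 0.507  -0.2456  0.0162]
(38, 0, 0) [ 0.5508 -0.3077  0.0144]
(68, 0, 20) [ 0.5683 -0.3326  0.0337]
[-8.78306558 12.59045098 22.40797104]
```

```bash
python3 - <<'E'
from h import *
F=[];Tq=[]
for i in range(6):
    eyes.get_image("top"); s=readout.observe(); F.append(s["ft_force"]);Tq.append(s["wrist_torque"])
F=np.mean(F,0);Tq=np.mean(Tq,0); print(F,Tq,s["time_s"],s["position"],s["joint_efforts"].round(1))
W=np.array([0,0,-1.9]); h=np.array([.574,-.819,0])
for d in (0,.15,.2,.25,.28):
    ref=s["position"]-d*s["tool_rot"][:,2]
    com=s["position"]+[0,0,-.085]
    Fc=F-W; Tc=Tq-np.cross(com-ref,W)
    r0=np.cross(Fc,Tc)/(Fc@Fc); # closest point of line
    out=[]
    for z in (.016,.035,.13):
        P=ref+r0; P=P+Fc*(z-P[2])/Fc[2]; q=P-s["position"]; out.append((q@h, q@[.819,.574,0]))
    print(d,np.round(out,3).tolist(),"par",(Tc@Fc/np.linalg.norm(Fc)).round(3))
# observed weight of contact in heading frame
E
```

```text
[-8.65312853 11.82535903 22.45798822] [-0.60092732  0.39139463 -0.4009453 ] 20.6333 [ 0.52761365 -0.27514785  0.14052147] [ -3.6 -28.1 -14.5  -0.1  -0.9   0.2]
0 [[0.086, -0.026], [0.074, -0.026], [0.017, -0.027]] par 0.002
0.15 [[0.051, -0.025], [0.04, -0.025], [-0.017, -0.026]] par 0.004
0.2 [[0.039, -0.024], [0.028, -0.025], [-0.029, -0.026]] par 0.005
0.25 [[0.028, -0.024], [0.016, -0.024], [-0.041, -0.026]] par 0.005
0.28 [[0.021, -0.024], [0.01, -0.024], [-0.048, -0.025]] par 0.005
```

The torque puts the contact at a single point on the scoop's right lip corner, about 26 mm to the side, pushing back and up. So the lip corner is on the tray's -y wall, with the scoop sitting slightly forward and lower in the grip than assumed. I'll raise it, shift it back, turn it a little and try again.

```bash
python3 - <<'E'
from h import *
s=readout.observe(); p0,R0=s["position"],s["tool_rot"]
T=np.array([.5322,-.2826]); H=-51; h=np.array([np.cos(np.radians(H)),np.sin(np.radians(H))])
C=np.r_[T-.016*h,.135]; A=p0+[0,0,.035]; D=C+[0,0,.025]; print(C)
P=[(p0+(A-p0)*t,R0) for t in ease(6,2)]+[(A+(D-A)*t,rot(-55+4*t,45+t)) for t in ease(7,2)]
rows(P,p0,R0)
E
```

```text
[ 0.52213087 -0.27016566  0.135     ]
1 -2.1 0 -2.1 0 0 0;1 -4.1 0 -4.1 0 0 0;1 -6.2 0 -6.1 0 0 0;1 -6.3 0 -6.2 0 0 0;1 -4.1 0 -4.1 0 0 0
1 -2.1 0 -2 0 0 0;1 1.1 -0.1 0.4 -0.03 0.21 -0.12;1 2.2 -0.2 0.7 -0.38 -0.13 -0.37;1 3.2 -0.3 1.2 -0.56 -0.2 -0.57;1 3.2 -0.3 1.1 -0.58 -0.2 -0.56
1 3.2 -0.2 1.2 -0.57 -0.2 -0.56;1 2.2 -0.2 0.7 -0.38 -0.13 -0.37;1 1.1 -0.1 0.4 -0.19 -0.07 -0.18
```

Emit:
arm_command(rows="1 -2.1 0 -2.1 0 0 0;1 -4.1 0 -4.1 0 0 0;1 -6.2 0 -6.1 0 0 0;1 -6.3 0 -6.2 0 0 0;1 -4.1 0 -4.1 0 0 0")

```text
time_s: 21.05
position: [0.5271, -0.2755, 0.1702]
tool_rot: [[-0.406, 0.818, 0.407], [0.579, 0.575, -0.578], [-0.707, 0.001, -0.707]]
ft_force: [0.7, 0.2, -2.5]
grip_width: 0.0129
```

Emit:
arm_command(rows="1 -2.1 0 -2 0 0 0;1 1.1 -0.1 0.4 0 0.1 -0.12;1 2.2 -0.2 0.7 -0.38 -0.13 -0.37;1 3.2 -0.3 1.2 -0.56 -0.2 -0.57;1 3.2 -0.3 1.1 -0.58 -0.2 -0.56")

```text
time_s: 21.47
position: [0.5236, -0.2721, 0.1624]
tool_rot: [[-0.427, 0.795, 0.431], [0.558, 0.607, -0.566], [-0.712, -0.001, -0.703]]
ft_force: [0.4, 0.3, -0.9]
grip_width: 0.013
```

Emit:
arm_command(rows="1 3.2 -0.2 1.2 -0.57 -0.2 -0.56;1 2.2 -0.2 0.7 -0.38 -0.13 -0.37;1 1.1 -0.1 0.4 -0.19 -0.07 -0.18;1 0 0 0 0 0 0;1 0 0 0 0 0 0")

```text
time_s: 21.88
position: [0.5216, -0.2703, 0.1568]
tool_rot: [[-0.438, 0.779, 0.449], [0.542, 0.628, -0.559], [-0.717, -0.001, -0.697]]
ft_force: [0.4, 0.2, -1.8]
grip_width: 0.0127
```

```bash
python3 - <<'E'
from h import *
s=readout.observe(); M=s["tool_rot"]; print(s["position"],s["q"].round(1),s["ft_force"],"head",np.degrees(np.arctan2(M[1,2],M[0,2])),"tilt",np.degrees(np.arccos(-M[2,2])))
plan([.5221,-.2702,.16],rot(-51,46),n=1)
E
```

```text
[ 0.52158195 -0.27033866  0.15679954] [-33.9  23.  105.7 -61.6  14.1 -17. ] [ 0.3660541   0.23418316 -1.82510878] head -51.19489956719829 tilt 45.78436114845384
1 rows of [-2.45  0.49 -2.08] [-0.14  -0.216 -0.033]  straight [-2.4  0.5 -2.1]
```

Emit:
arm_command(rows="1 2.1 0 2.1 0 0 0;1 2.8 0 2.8 0 0 0;1 2.1 0 2.1 0 0 0;1 1.4 0 1.4 0 0 0;1 0.7 0 0.7 0 0 0")

```text
time_s: 22.3
position: [0.5218, -0.2705, 0.1441]
tool_rot: [[-0.438, 0.778, 0.449], [0.542, 0.628, -0.559], [-0.717, -0.001, -0.697]]
ft_force: [-0.6, -0.6, -1.4]
grip_width: 0.013
```

Emit:
arm_command(rows="1 0.7 0 0.7 0 0 0;1 0.4 0 0.4 0 0 0;1 0 0 0 0 0 0")

```text
time_s: 22.55
position: [0.5218, -0.2705, 0.1428]
tool_rot: [[-0.438, 0.778, 0.45], [0.542, 0.628, -0.559], [-0.717, -0.001, -0.697]]
ft_force: [-0.8, -0.5, -1.1]
grip_width: 0.0128
```

Emit:
arm_command(rows="1 0.7 0 0.7 0 0 0;1 0.5 0 0.5 0 0 0;1 0 0 0 0 0 0")

```text
time_s: 22.8
position: [0.5218, -0.2705, 0.1409]
tool_rot: [[-0.438, 0.779, 0.449], [0.542, 0.628, -0.559], [-0.717, -0.001, -0.697]]
ft_force: [0.3, 0.7, -2.1]
grip_width: 0.0127
```

Emit:
arm_command(rows="1 0.5 0 0.5 0 0 0;1 0.5 0 0.5 0 0 0;1 0 0 0 0 0 0")

```text
time_s: 23.05
position: [0.5217, -0.2706, 0.1395]
tool_rot: [[-0.438, 0.779, 0.449], [0.542, 0.628, -0.559], [-0.717, -0.001, -0.697]]
ft_force: [-0.2, -0.4, -0.8]
grip_width: 0.0132
```

Emit:
arm_command(rows="1 0.7 0 0.7 0 0 0;1 0.5 0 0.5 0 0 0;1 0 0 0 0 0 0")

```text
time_s: 23.3
position: [0.5218, -0.2706, 0.1377]
tool_rot: [[-0.438, 0.778, 0.449], [0.542, 0.628, -0.559], [-0.717, -0.001, -0.697]]
ft_force: [-0.5, 0.3, -1.5]
grip_width: 0.0128
```

Emit:
arm_command(rows="1 0.7 0 0.7 0 0 0;1 0.5 0 0.5 0 0 0;1 0 0 0 0 0 0")

```text
time_s: 23.55
position: [0.5218, -0.2706, 0.136]
tool_rot: [[-0.438, 0.779, 0.449], [0.542, 0.628, -0.559], [-0.717, -0.001, -0.697]]
ft_force: [-0.1, 0.8, -1.8]
grip_width: 0.013
```

Emit:
arm_command(rows="1 0.5 0 0.5 0 0 0;1 0.5 0 0.5 0 0 0;1 0 0 0 0 0 0")

```text
time_s: 23.8
position: [0.5218, -0.2706, 0.1347]
tool_rot: [[-0.438, 0.778, 0.449], [0.542, 0.628, -0.559], [-0.717, -0.001, -0.697]]
ft_force: [-0.8, -0.4, -2.2]
grip_width: 0.0131
```

```bash
python3 - <<'E'
from h import *
s=readout.observe(); print(s["position"],s["q"].round(2),s["ft_force"],s["wrist_torque"])
E
```

```text
[ 0.52179805 -0.27060079  0.13466298] [-33.87  25.4  107.1  -76.48  12.68  -1.69] [-0.75834283 -0.39768014 -2.19248255] [ 0.4783266   0.33614331 -0.10102063]
```

Emit:
arm_command(rows="1 0.7 0 0.7 0 0 0;1 0.5 0 0.5 0 0 0;1 0 0 0 0 0 0")

```text
time_s: 24.05
position: [0.5218, -0.2706, 0.1329]
tool_rot: [[-0.438, 0.779, 0.449], [0.542, 0.628, -0.559], [-0.717, -0.001, -0.697]]
ft_force: [-0.8, 0.0, -2.3]
grip_width: 0.013
```

Emit:
arm_command(rows="1 0.5 0 0.5 0 0 0;1 0.4 0 0.4 0 0 0;1 0 0 0 0 0 0")

```text
time_s: 24.3
position: [0.5218, -0.2706, 0.1317]
tool_rot: [[-0.438, 0.778, 0.449], [0.542, 0.628, -0.559], [-0.717, -0.001, -0.697]]
ft_force: [0.1, -0.2, -1.8]
grip_width: 0.0127
```

Emit:
arm_command(rows="1 0.4 0 0.4 0 0 0;1 0.3 0 0.3 0 0 0;1 0 0 0 0 0 0")

```text
time_s: 24.55
position: [0.5218, -0.2707, 0.1308]
tool_rot: [[-0.438, 0.779, 0.449], [0.542, 0.628, -0.559], [-0.717, -0.001, -0.697]]
ft_force: [-0.8, 0.3, -1.6]
grip_width: 0.0127
```

Emit:
arm_command(rows="1 0.4 0 0.4 0 0 0;1 0.4 0 0.4 0 0 0;1 0 0 0 0 0 0")

```text
time_s: 24.8
position: [0.5221, -0.2709, 0.1302]
tool_rot: [[-0.438, 0.778, 0.45], [0.541, 0.628, -0.559], [-0.718, -0.001, -0.696]]
ft_force: [0.1, 0.3, 3.3]
grip_width: 0.0126
```

Emit:
arm_command(rows="1 0.4 0 0.4 0 0 0;1 0.3 0 0.3 0 0 0;1 0 0 0 0 0 0")

```text
time_s: 25.05
position: [0.5224, -0.2712, 0.1301]
tool_rot: [[-0.437, 0.779, 0.451], [0.541, 0.628, -0.56], [-0.719, -0.001, -0.695]]
ft_force: [-1.7, 1.9, 9.3]
grip_width: 0.0133
```

Floor contact came at z 0.130, as expected. I'll ease the load and release slowly.

Emit:
arm_command(rows="1 -0.2 0 -0.2 0 0 0;1 0 0 0 0 0 0;1 0 0 0 0 0 0", squeeze=20)

```text
time_s: 25.3
position: [0.5223, -0.271, 0.1302]
tool_rot: [[-0.437, 0.778, 0.451], [0.541, 0.628, -0.56], [-0.719, -0.001, -0.695]]
ft_force: [-0.9, 1.2, 6.9]
grip_width: 0.0131
```

Emit:
arm_command(rows="0.82 0 0 0 0 0 0;0.8 0 0 0 0 0 0;0.77 0 0 0 0 0 0;0.73 0 0 0 0 0 0;0.68 0 0 0 0 0 0")

```text
time_s: 25.72
position: [0.5218, -0.2707, 0.1289]
tool_rot: [[-0.438, 0.779, 0.449], [0.542, 0.628, -0.559], [-0.717, -0.001, -0.697]]
ft_force: [-0.2, 0.1, -0.1]
grip_width: 0.0274
```

Emit:
arm_command(rows="0.6 0 0 0 0 0 0;0.5 0 0 0 0 0 0;0.4 0 0 0 0 0 0;0.4 0 0 0 0 0 0")

```text
time_s: 26.05
position: [0.5219, -0.2707, 0.129]
tool_rot: [[-0.438, 0.779, 0.449], [0.542, 0.628, -0.559], [-0.717, -0.001, -0.697]]
ft_force: [1.7, -0.7, 0.6]
grip_width: 0.0513
```

Released. I retreat back along the approach, keeping the current opening (51 mm), and then go well clear.

Emit:
arm_command(rows="0.4 0 0 -4 0 0 0;0.4 0 0 -8 0 0 0;0.4 0 0 -15 0 0 0;0.4 0 0 -20 0 0 0;0.4 0 0 -25 0 0 0")

```text
time_s: 26.47
position: [0.489, -0.2301, 0.1791]
tool_rot: [[-0.439, 0.779, 0.448], [0.543, 0.627, -0.558], [-0.716, -0.001, -0.698]]
ft_force: [0.5, 0.6, 0.2]
grip_width: 0.0512
```

Emit:
arm_command(rows="0.4 0 0 -25 0 0 0;0.4 0 0 -25 0 0 0;0.4 0 0 -25 0 0 0;0.4 0 0 -15 0 0 0;0.4 0 0 -5 0 0 0")

```text
time_s: 26.88
position: [0.4462, -0.1762, 0.2473]
tool_rot: [[-0.437, 0.778, 0.452], [0.541, 0.629, -0.559], [-0.719, 0.0, -0.695]]
ft_force: [0.0, 0.5, -0.7]
grip_width: 0.051
```

```bash
python3 - <<'E'
from h import *
a=eyes.get_image("side")[:,:,::-1]; t=eyes.get_image("top")[:,:,::-1]; w=eyes.get_image("wrist")[:,:,::-1]
f=lambda i,s:cv2.resize(i,s,interpolation=cv2.INTER_CUBIC)
cv2.imwrite("pics/end.png",np.vstack([np.hstack([f(a[130:350,170:390],(400,400)),f(w,(400,400))]),np.hstack([f(t[110:250,130:410],(400,200)),f(a[175:225,200:250],(200,200)),f(a[275:355,265:345],(200,200))])]))
s=readout.observe(); print(s["position"],s["time_s"],s["ft_force"])
E
```

```text
[ 0.44692734 -0.17741511  0.24534059] 27.0333 [-0.54752124 -0.38077091 -0.45569395]
```

View pics/end.png

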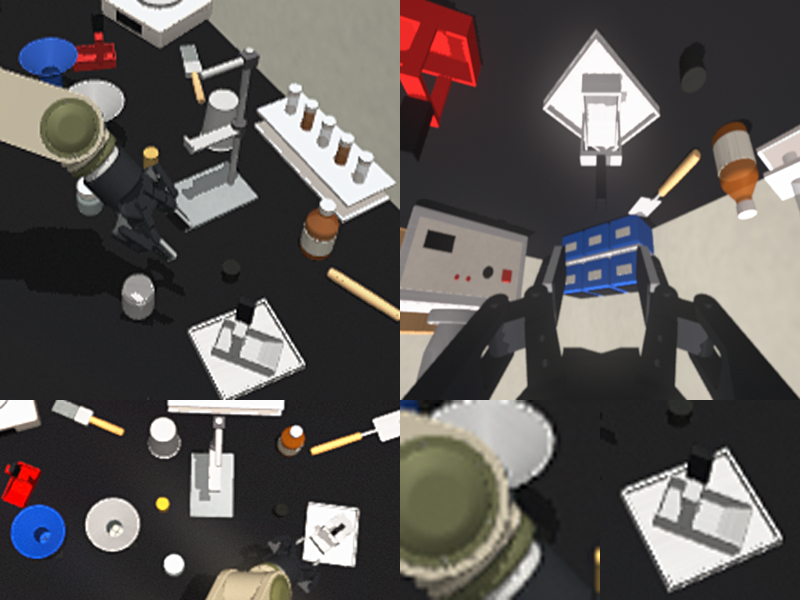

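```bash
python3 - <<'E'
from h import *
t0=cv2.imread("pics/top0.png",0).astype(int); t=cv2.cvtColor(eyes.get_image("top"),cv2.COLOR_RGB2GRAY).astype(int)
for n,(u,v) in dict(cup=(244,137),bottle=(334,138),jar_s=(252,226),tin=(319,233),stopper=(326,187),weight=(244,183),red1=(145,168),red2=(381,270),funnel=(209,197)).items():
    print(n,np.abs(t-t0)[v-14:v+15,u-14:u+15].mean().round(1))
s=readout.observe(); print(s["time_s"],s["qvel"].round(2))
print(env.close_job())
E
```

```text
cup 1.8
bottle 2.2
jar_s 2.6
tin 71.1
stopper 2.4
weight 2.4
red1 2.6
red2 2.4
funnel 4.6
27.0833 [-0.22  0.84 -0.04 -0.03  0.06 -0.09]
the job is handed in; nothing more can be done
None
```

I unhooked the scoop, poured the four balls through the steel funnel into the clear jar, stood the empty scoop upright in the wash tray and let go. I handed the job in at about 27 s with the arm clear.

**Last checks:**
- **Balls:** after the pour, the wrist view down the funnel showed four balls at the bottom of the jar, and the pan looked empty.
- **Scoop:** the final views show it upright and level inside the tray, untouched by the gripper. Its floor touched down at the expected height (TCP z 0.130 m), pressing with about 10 N at most.
- **Other things on the bench:** comparing top views from before and after shows no change at the cup, bottle, small jar, stopper, weight or either red scoop. The funnel patch differs slightly, which fits the balls now being inside. The arm hid the tin in the top view, so that check says nothing. The side view shows a small container near the tray standing upright, which I take to be the tin.

**What went wrong on the way to the tray:**
- The first lowering stopped at the last joint's range end, without contact.
- On the second, the scoop's lip corner most likely caught the tray wall. The force was about 28 N upward and 33 N in total at the wrist. I backed off, turned and shifted the scoop, and set it down slowly.
- The camera fit of the scoop at that moment did not fully agree with where the force reading put the contact. The third lowering met nothing before the tray floor.

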